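# Load fossil urchins into the shaker pot and pin its lid shut

### The arm

A 6-joint arm with a two-finger parallel gripper is mounted at the origin on the work surface. World frame = base frame: x ahead of the robot, y to its left, z up, the work surface at z = 0. Lengths are in m, angles in rad, forces in N, time in s.
With the tool pointing down it reaches from about 0.35 to 0.85 m from the base axis. Payload 8.1 kg.
Tool frame: the origin (TCP) lies between the finger pads; the fingertips stand 25 mm ahead of it and the grasp point (between the pads) lies 6 mm ahead of it; z points along the fingers, y is the line along which they close (so a half turn about z gives the same grasp; the last joint's range is limited). The gripper opens to 93 mm and grips with 3 to 60 N. Pads are 15 mm wide; open, the fingers measure 128 mm over their backs; the gripper's body (75 mm by 188 mm) begins 65 mm behind the grasp point.
Start: joints at [-1.358, 0.13, 1.488, -0, 1.523, -0.085], TCP at [0.176, -0.574, 0.244] pointing down, gripper open.
Joint ranges: [-2.96, 2.96], [-0.89, 2.26], [0.02, 2.5], [-1.34, 4.48], [0, 2.73], [-2.66, 2.66]. Speed limits (rad/s): [2.39, 2.39, 2.79, 3.14, 3.14, 3.14].

### API

Orientations are given as a rotation vector (axis times angle).
In Python, from plant import robot gives the robot as it stands.
- The arm moves only by the tool arm_command, never from a script. Its argument "increments" is text: rows parted by semicolons, each of 5 numbers parted by spaces: the closure, from 0 (fully open) to 1 (shut), then the shift along the tool's x, y, z in mm, then the turn about the tool's z in rad. A call has 1 to 5 rows; each row is the pose to reach, as a shift and turn from the pose commanded when the call began, along the tool's axes at that moment; what a row does not reach only later rows make up. A row lasts 1/10 s, in which the tool goes at most 50 mm and 8.59 degrees, less where a joint would pass 70% of its speed; a pose out of reach is approached as far as the arm can. A call with a gripper value outside its range is refused whole. The fingers move at their own pace and stop on an object; "grip_force" is the grip in N (left out, the last holds). Time passes only in rows, so rows that repeat a pose let the fingers close. It gives the time, the measured TCP pose, the force, the opening and the grip force at its end, in the units of the state.
- robot.read_state(): the state, without advancing time (a new reading comes with each control period).
- robot.read_camera(name): name is "side" or "top" or "wrist"; returns the picture (384x512x3 uint8, blue, green, red); there is no depth.
- robot.camera_model(name): a dict with "fx", "fy", "cx", "cy" (pixels), "D" ([k1, k2, p1, p2, k3] as OpenCV has them; the pictures are not rectified), "eye" and "rotation" of the camera in the world. Camera axes: x right, y down, z forward; pixel columns grow to the right and rows downward; lengths in m; the calibration is good to about 2 mm. A picture is of the moment at which its call begins: read the wrist's pose just before it. camera_model takes no time and is no camera call; for the wrist camera it gives the pose at the moment of the call.
- robot.close_job(): hands the job in; it is judged then, once.
The state is a dict: "t": time; "q": joint angles; "dq": joint speeds; "joint_torque": joint torques, N m; "tool_pos": TCP position; "orientation": TCP orientation; "force": force on the tool from outside, world axes, zero at the start; "wrist_torque": the same for the moment, N m; "opening": finger opening in m; "gripper_force": force on a finger pad.
Only numpy, scipy, OpenCV 4.12 (cv2) and the standard library are available. Lean on these libraries where they do the work, as an engineer would, in place of code of your own. Each camera call takes 0.05 s, during which the arm holds its last target. There are 200 camera calls.

### The job

Swing the shaker's lid clear of the pot and lower every fossil sea urchin on the bench gently down into the pot, without dropping any in or pressing hard. Then swing the lid fully shut, so that its lug lies in the fork, and push the headed pin from the wooden block down through fork and lug until its head sits flat on the fork; let go of everything. Leave the vials, dish, jar, pen and brush where they are.

Things in the scene. Friction and masses are not known exactly. Their poses are not given: they have to be found in the camera images.
- urchin1: fossil sea urchin: tan stone, round from above with five darker rays, 34 mm across (widest 9 to 13 mm above its base), 26 mm high, domed top, flat 25 mm underside; 40 g; starts on the bench. Origin: centre of its underside, z up through the dome. Only three to five of the five urchins are present (None = absent)
- urchin2: fossil sea urchin: tan stone, round from above with five darker rays, 34 mm across (widest 9 to 13 mm above its base), 26 mm high, domed top, flat 25 mm underside; 40 g; starts on the bench. Origin: centre of its underside, z up through the dome. Only three to five of the five urchins are present (None = absent)
- urchin3: fossil sea urchin: tan stone, round from above with five darker rays, 34 mm across (widest 9 to 13 mm above its base), 26 mm high, domed top, flat 25 mm underside; 40 g; starts on the bench. Origin: centre of its underside, z up through the dome. Only three to five of the five urchins are present (None = absent)
- urchin4: fossil sea urchin: tan stone, round from above with five darker rays, 34 mm across (widest 9 to 13 mm above its base), 26 mm high, domed top, flat 25 mm underside; 40 g; starts on the bench. Origin: centre of its underside, z up through the dome. Only three to five of the five urchins are present (None = absent)
- urchin5: fossil sea urchin: tan stone, round from above with five darker rays, 34 mm across (widest 9 to 13 mm above its base), 26 mm high, domed top, flat 25 mm underside; 40 g; starts on the bench. Origin: centre of its underside, z up through the dome. Only three to five of the five urchins are present (None = absent)
- shaker: grey base plate of the shaker, 220 (x) x 330 (y) x 14 mm, fixed. Along its y axis it carries the hinge post (at +113 mm, 24 mm diameter), the open aluminium pot (at 0) and the steel fork (at -120 mm), none above 92 mm; the lid is higher. Origin: underside, below the pot's centre; z up
- pot_floor (a point): centre of the pot's inner floor, 20 mm above the bench. The pot is a round straight-walled vessel: inside diameter 156 mm, wall 4 mm, rim 70 mm above this point (90 mm above the bench)
- lid (a joint): lid angle about the upright hinge post, rad: 0 = shut (a firm stop: lug in the fork, holes in line), 2.0 = wide open (a stop). Opening is counter-clockwise from above, out over the shaker's +x side. Starts part open, covering part of the mouth; stays where left (friction 0.12 N m)
- lid_knob (a point): centre of the top of the lid's black upright knob, 132 mm above the bench, 18 mm diameter, 30 mm tall, 113 mm from the hinge axis; over the pot's centre when shut. The lid is a flat aluminium disc 167 mm across centred under it, 94 to 100 mm above the bench, with a steel arm across it (top at 102 mm) from hinge to lug
- lid_hinge (a point): the lid's upright hinge axis, 92 mm above the bench
- fork_hole (a point): centre of the hole in the top of the steel fork, 90 mm above the bench, z up. Two level 34 x 34 mm tines 10 mm thick (tops at 90 and 66 mm), joined on the shaker's -x side, open to its +x side, each with an upright 14.5 mm through hole. The lid's lug, 8 mm thick with a 16.5 mm hole, swings in between them
- pin: headed pin: steel shank 12 mm diameter, 42 mm long, last 8 mm tapering to 5 mm; head (flange) 26 mm diameter, 4 mm thick; above it a black round grip 18 mm diameter, 24 mm tall. 60 g. Origin: centre of the head's underside; z up along the grip. Starts upright in the wooden block, head on the block's top
- pin_tip (a point): lower tip of the pin's shank, 42 mm below the flange's underside
- holder: wooden block 60 x 60 x 46 mm, fixed to the bench, with the pin standing in its middle hole (15.5 mm). Origin: centre of its underside
- vial_a: small clear vial with a white cap, 24 mm diameter, 52 mm tall, standing; bystander. Origin: centre of its base
- vial_b: another such vial; bystander
- dish: closed glass dish, 64 mm diameter, 14 mm high; bystander. Origin: centre of its base
- jar: white jar, 52 mm diameter, 50 mm tall; bystander. Origin: centre of its base
- pen: grey drawing pen, 125 mm long, 12 mm thick, lying along its x axis; bystander
- brush: small brush, 170 mm long, lying along its x axis; bystander
Not all that is in view belongs to the job. Leave any purple look-alike of the pin alone.

How it is judged:
On the way, in this order (a step that is already met when the one before it is completed fails the run):
1. all urchins present lie in the pot, below its rim (horizontal distance between each of urchin1, urchin2, urchin3, urchin4, urchin5 and pot_floor below 0.074 m and z of urchin1 in the frame of pot_floor between -0.01 and 0.062 m and z of urchin2 in the frame of pot_floor between -0.01 and 0.062 m and z of urchin3 in the frame of pot_floor between -0.01 and 0.062 m and z of urchin4 in the frame of pot_floor between -0.01 and 0.062 m and z of urchin5 in the frame of pot_floor between -0.01 and 0.062 m), for 0.2 s.
2. the lid is swung shut (value of joint lid below 0.04 rad), for 0.2 s.
3. the pin is through fork and lug, its head on the fork (horizontal distance between pin and fork_hole below 0.004 m and z of pin in the frame of fork_hole between -0.004 and 0.003 m and angle between pin's own z axis and vertical below 0.12 rad), for 0.2 s.
At the end, for the whole second after the job is handed in: All urchins present are in the pot (origin within 74 mm of its axis and under 62 mm above its floor), the lid is shut (within 0.04 rad), and the pin is seated: flange's underside within 3 mm of the fork's top, within 4 mm of the hole's centre, upright within 0.12 rad; urchins and pin at rest (all of step 1 and all of step 3 and value of joint lid below 0.04 rad and linear speed of each of urchin1, urchin2, urchin3, urchin4, urchin5, pin below 0.03 m/s); the robot touches nothing.
It fails at once if an urchin falls into the pot: faster than 0.8 m/s inside it (a fall of about 3 cm) ((horizontal distance between urchin1 and pot_floor below 0.076 m and z of urchin1 in the frame of pot_floor below 0.062 m and linear speed of urchin1 above 0.8 m/s) or (horizontal distance between urchin2 and pot_floor below 0.076 m and z of urchin2 in the frame of pot_floor below 0.062 m and linear speed of urchin2 above 0.8 m/s) or (horizontal distance between urchin3 and pot_floor below 0.076 m and z of urchin3 in the frame of pot_floor below 0.062 m and linear speed of urchin3 above 0.8 m/s) or (horizontal distance between urchin4 and pot_floor below 0.076 m and z of urchin4 in the frame of pot_floor below 0.062 m and linear speed of urchin4 above 0.8 m/s) or (horizontal distance between urchin5 and pot_floor below 0.076 m and z of urchin5 in the frame of pot_floor below 0.062 m and linear speed of urchin5 above 0.8 m/s)).
It fails at once if an urchin is pressed on the shaker or its pot with more than 30 N (contact force between any of urchin1, urchin2, urchin3, urchin4, urchin5 and shaker above 30 N).
It fails at once if a bystander is moved by more than 5 cm (distance of any of vial_a, vial_b, dish, jar, pen, brush from where it was at the start of the episode above 0.05 m).
Of urchin1, urchin2, urchin3, urchin4, urchin5 only 3 to 5 are there at a start; the rules pass over those that are not, and their reading is None.
At some moment in a run one of urchin1, urchin2, urchin3, urchin4, urchin5 may be knocked a few centimetres aside while the robot is not near it.
It also fails if it takes over 210 s, if anything falls off the work surface, if the arm or the gripper's body presses on something with over 40 N, if the wrist force passes 120 N, or if a joint passes its speed limit or range.

## Working session

There is one attempt and no reset: what is moved stays moved. The work goes in short steps, Python scripts to look and compute and a tool call to move; the robot and the scene stay as the last step left them, time stands still between calls to the robot, and variables do not carry over. Pictures are saved under pics/ and viewed, at most 14 in all, crops included, and the job is handed in when it is done.

Besides the shell and the picture viewer there is one more tool, called after "Request:" by a JSON object that holds its "method" and its "body", one argument or row to a line. arm_command: Moves the arm, as the interface text tells. Its arguments: {"type":"object","properties":{"increments":{"type":"string"},"grip_force":{"type":"number"}},"required":["increments"]}

```bash
mkdir -p pics; ls; cat > h.py <<'E'
import numpy as np, cv2
from plant import robot
def pix2w(cam,pts,z,m=None):
    m=m or robot.camera_model(cam)
    K=np.array([[m['fx'],0,m['cx']],[0,m['fy'],m['cy']],[0,0,1]])
    u=cv2.undistortPoints(np.array(pts,float).reshape(-1,1,2),K,np.array(m['D'],float)).reshape(-1,2)
    R=np.array(m['rotation'],float)
    if R.shape!=(3,3): R=cv2.Rodrigues(R)[0]
    d=np.c_[u,np.ones(len(u))]@R.T; e=np.array(m['eye'])
    z=np.broadcast_to(z,len(u))
    return e+d*((z-e[2])/d[:,2])[:,None]
def w2pix(cam,P,m=None):
    m=m or robot.camera_model(cam)
    K=np.array([[m['fx'],0,m['cx']],[0,m['fy'],m['cy']],[0,0,1]])
    R=np.array(m['rotation'],float)
    if R.shape!=(3,3): R=cv2.Rodrigues(R)[0]
    r=cv2.Rodrigues(R.T)[0]; t=-R.T@np.array(m['eye'])
    return cv2.projectPoints(np.array(P,float).reshape(-1,1,3),r,t,K,np.array(m['D'],float))[0].reshape(-1,2)
def tool():
    s=robot.read_state(); return np.array(s['tool_pos']),cv2.Rodrigues(np.array(s['orientation'],float))[0]
E
python3 - <<'E'
from h import *
for c in('top','side'):
    im=robot.read_camera(c); cv2.imwrite(f'pics/{c}0.png',im); cv2.imwrite(f'pics/{c}0x.png',cv2.resize(im,(800,600),interpolation=cv2.INTER_CUBIC))
    m=robot.camera_model(c); print(c,m['eye'],m['fx'],np.round(m['rotation'],2).tolist())
print(tool(), robot.read_state())
E
```

```text
pics
top [ 0.31375831 -0.04690317  1.10698372] 436.2797547195736 [-2.1, 2.15, -0.22]
side [ 0.27962628 -0.87026954  0.78776332] 447.3186943138614 [-2.23, 0.29, -0.16]
(array([ 0.17598611, -0.57311098,  0.24270113]), array([[ 9.55969086e-01,  2.93467194e-01, -3.34679690e-04],
       [ 2.93467342e-01, -9.55967710e-01,  1.63001562e-03],
       [ 1.58413134e-04, -1.65646211e-03, -9.99998616e-01]])) {'t': 0.1, 'q': array([-1.35837969e+00,  1.31069015e-01,  1.48917243e+00,  1.65058330e-05,
        1.52301515e+00, -8.54361688e-02]), 'dq': array([-3.52209648e-04,  2.16906404e-05, -2.89712055e-03,  2.96555442e-04,
        7.22748487e-04,  1.54216421e-04]), 'joint_torque': array([ 1.97858470e-03, -5.61340535e+01, -4.93097591e+01,  7.70279928e-02,
        2.92376534e-02, -7.04316903e-05]), 'tool_pos': array([ 0.17598611, -0.57311098,  0.24270113]), 'orientation': array([-3.10517513e+00, -4.65890751e-01,  1.39915022e-04]), 'force': array([0.4757773 , 0.42257551, 0.36611436]), 'wrist_torque': array([-0.03841831, -0.00020985,  0.05194456]), 'gripper_force': 0.0, 'opening': 0.09289885073663302}
```

View pics/top0x.png

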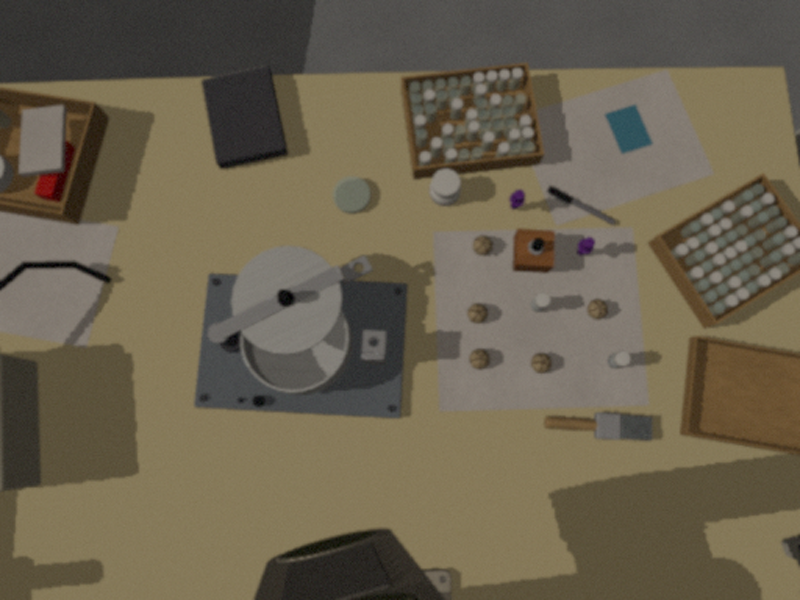

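View pics/side0x.png

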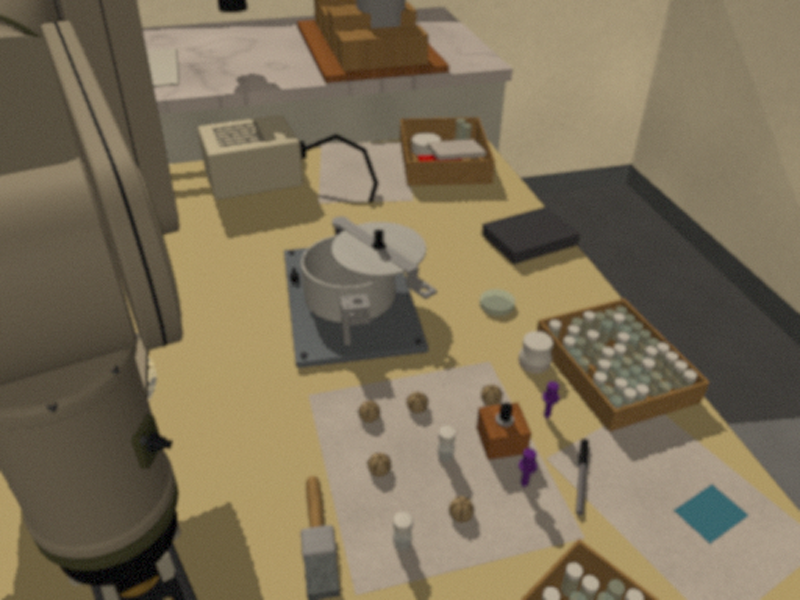

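Candidates (800×600 px): urchins at (483,244), (478,313), (479,358), (541,362) and (597,308). The pin in the block is at (537,244). The purple look-alikes at (517,199) and (586,245) are to be left alone. Knob (286,297), hinge (231,342), fork hole (374,343). I'll check these in one close crop.

```bash
python3 - <<'E'
from h import *
im=cv2.imread('pics/top0.png')
c=im[140:250,270:420]; c=cv2.convertScaleAbs(cv2.resize(c,None,fx=5,fy=5,interpolation=cv2.INTER_CUBIC),alpha=1.5)
cv2.imwrite('pics/c1.png',c)
c=im[150:270,120:260]; c=cv2.convertScaleAbs(cv2.resize(c,None,fx=5,fy=5,interpolation=cv2.INTER_CUBIC),alpha=1.5)
cv2.imwrite('pics/c2.png',c)
E
```

```text
(no output)
```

View pics/c1.png

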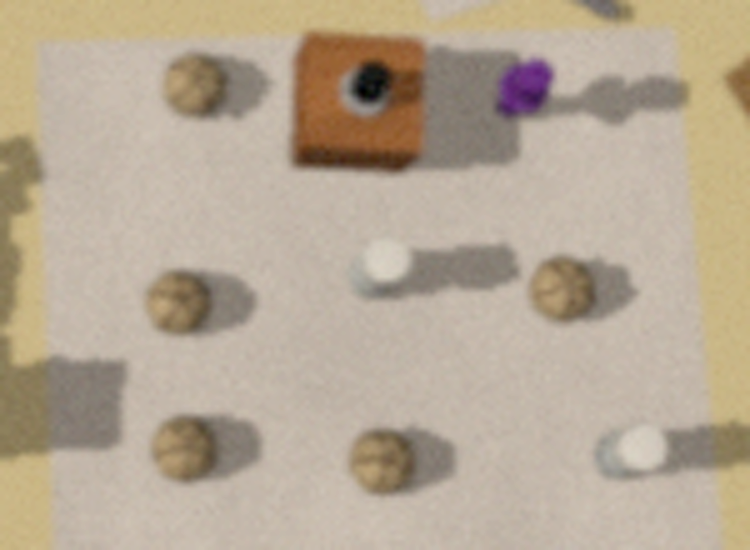

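View pics/c2.png

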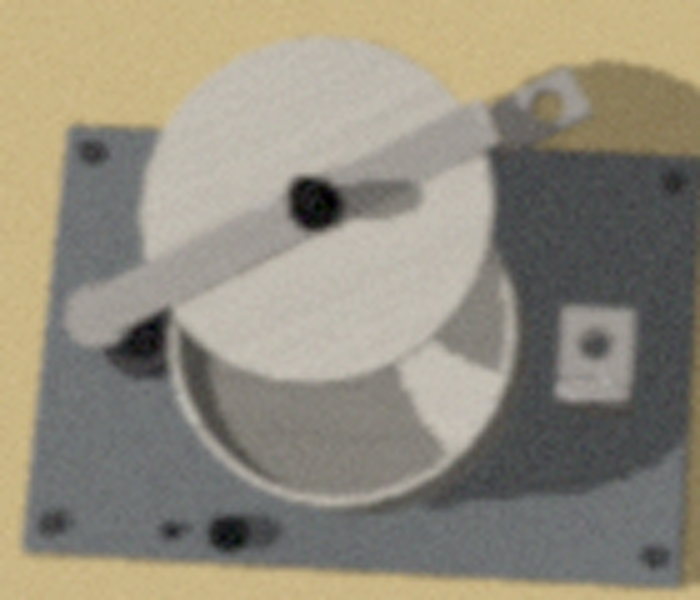

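The crops confirm five tan urchins and the black-gripped pin in the brown block. The hidden purple look-alike stands to its right. The lid is part open, with its knob at crop (316,202) and the fork hole at (596,344).

```bash
python3 - <<'E'
from h import *
f=lambda p,o:(np.array(p,float)+.5)/5-.5+np.array(o)
o1=(270,140);o2=(120,150)
P=lambda p,o,z:np.round(pix2w('top',f(p,o),z),4)
U=P([(195,84),(178,301),(184,447),(382,461),(562,288)],o1,.013);print('U',U)
print('pin top',P([(373,82)],o1,.074),'flange',P([(364,92)],o1,.05))
print('vials',P([(386,260),(641,447)],o1,.052))
print('purple top',P([(530,80)],o1,.07))
k=P([(316,202)],o2,.132)[0];h=P([(95,318)],o2,.102)[0];fk=P([(596,344)],o2,.09)[0];lug=P([(547,104)],o2,.082)[0]
print('knob',k,'hinge',h,'fork',fk,'lug',lug, np.linalg.norm((k-h)[:2]),np.linalg.norm((fk-h)[:2]))
print('rim',P([(172,310),(518,310),(340,504)],o2,.09))
print('base corners',P([(68,126),(25,552),(685,586),(700,155)],o2,.014))
ax=(h-fk)[:2]; ax/=np.linalg.norm(ax); print('shaker yaw',np.degrees(np.arctan2(-ax[0],ax[1])),'pot',fk[:2]+.12*ax,'hinge',fk[:2]+.233*ax)
print('lid ang',np.degrees(np.arctan2(*(k-h)[1::-1])), np.degrees(np.arctan2(*(-ax)[::-1])))
print('bystanders',P([],o1,0) if 0 else np.round(pix2w('top',np.array([(445,183),(352,194),(584,205)])*.64,.03),3))
m=robot.camera_model('wrist');p,R=tool();e=R.T@(np.array(m['eye'])-p);print('wrist cam in tool',e,m['fx']); 
RR=np.array(m['rotation']); RR=RR if RR.shape==(3,3) else cv2.Rodrigues(RR)[0]; print(np.round(R.T@RR,3))
E
```

```text
U [[ 0.6208 -0.1819  0.013 ]
 [ 0.5064 -0.1678  0.013 ]
 [ 0.4317 -0.1674  0.013 ]
 [ 0.4219 -0.267   0.013 ]
 [ 0.508  -0.3652  0.013 ]]
pin top [[ 0.6025 -0.2622  0.074 ]] flange [[ 0.6042 -0.2623  0.05  ]]
vials [[ 0.5174 -0.2674  0.052 ]
 [ 0.4213 -0.3865  0.052 ]]
purple top [[ 0.6028 -0.3411  0.07  ]]
knob [0.5153 0.1234 0.132 ] hinge [0.469  0.2313 0.102 ] fork [ 0.4526 -0.0013  0.09  ] lug [0.5712 0.0209 0.082 ] 0.11741422401055164 0.23317744316292688
rim [[0.4738 0.1983 0.09  ]
 [0.4696 0.0352 0.09  ]
 [0.3809 0.1186 0.09  ]]
base corners [[ 0.583   0.2724  0.014 ]
 [ 0.366   0.2876  0.014 ]
 [ 0.3412 -0.0398  0.014 ]
 [ 0.5593 -0.0528  0.014 ]]
shaker yaw -4.033096830574649 pot [0.46103992 0.11840283] hinge [0.46898752 0.231123  ]
lid ang -66.77577952630197 -94.03309683057465
bystanders [[ 0.724 -0.123  0.03 ]
 [ 0.708  0.033  0.03 ]
 [ 0.68  -0.353  0.03 ]]
wrist cam in tool [ 0.07163011 -0.00074457 -0.14060725] 266.0642671240421
[[-0.    -0.965 -0.261]
 [ 1.    -0.001  0.001]
 [-0.001 -0.261  0.965]]
```

```bash
cat >> h.py <<'E'
POT=np.array([.461,.1185]); HINGE=np.array([.469,.231]); FORK=np.array([.4526,-.0013])
def go(wps,p=None,psi=None):
    """wps: (x,y,z,psi_deg); print shift mm / turn rad from the present pose for each"""
    if p is None:
        p,R=tool(); psi=np.arctan2(R[1,0],R[0,0])
    c,s=np.cos(psi),np.sin(psi); R=np.array([[c,s,0],[s,-c,0],[0,0,-1]])
    for w in wps:
        print(np.round(R.T@(np.array(w[:3])-p)*1e3,1), 'turn %.3f'%-((np.radians(w[3])-psi+np.pi)%(2*np.pi)-np.pi))
def arc(a): return HINGE+.113*np.array([np.cos(np.radians(a)),np.sin(np.radians(a))])
def urch(name='pics/u.png'):
    im=robot.read_camera('top'); cv2.imwrite(name,im)
    b,g,r=[im[...,i].astype(int) for i in range(3)]
    h=cv2.cvtColor(cv2.GaussianBlur(im,(3,3),0),cv2.COLOR_BGR2HSV)
    x0,x1,y0,y1=280,420,140,262
    m=((h[...,1]>75)&(h[...,0]<30)).astype(np.uint8); k=np.zeros_like(m); k[y0:y1,x0:x1]=m[y0:y1,x0:x1]
    n,_,st,ce=cv2.connectedComponentsWithStats(k)
    return [(np.round(pix2w('top',[ce[i]],.013)[0][:2],4),st[i,4]) for i in range(1,n) if 40<st[i,4]<400]
E
python3 - <<'E'
from h import *
print(urch())
k=arc(-65.5)
go([(*k,.20,72),(*k,.134,72)])
E
```

```text
[(array([ 0.6544, -0.3599]), np.int32(112)), (array([ 0.6203, -0.1822]), np.int32(92)), (array([ 0.5072, -0.3654]), np.int32(99)), (array([ 0.5059, -0.1678]), np.int32(98)), (array([ 0.4311, -0.1677]), np.int32(104)), (array([ 0.4216, -0.2672]), np.int32(103))]
[ 530.7 -570.8   42.8] turn -0.959
[ 530.7 -570.8  108.8] turn -0.959
```

Request:
{"method": "arm_command", "body": {
  "increments": "0 132 -142 0 0;0 132 -142 0 0;0 132 -142 0 0;0 132 -142 0 0;0 132 -142 0 0",
  "grip_force": 15
}}

```text
t: 0.65
tool_pos: [0.2625, -0.3952, 0.2433]
orientation: [-3.104, -0.472, -0.002]
force: [0.8, -0.9, 0.1]
opening: 0.0933
gripper_force: 0.0
```

Request:
{"method": "arm_command", "body": {
  "increments": "0 132 -142 0 0;0 132 -142 0 0;0 132 -142 0 0;0 132 -142 0 0;0 132 -142 0 0"
}}

```text
t: 1.15
tool_pos: [0.3469, -0.221, 0.2437]
orientation: [-3.105, -0.474, -0.002]
force: [-0.7, -0.7, 0.3]
opening: 0.0929
gripper_force: 0.0
```

Request:
{"method": "arm_command", "body": {
  "increments": "0 132 -142 0 0;0 132 -142 0 0;0 132 -142 0 0;0 132 -142 0 0;0 132 -142 0 0"
}}

```text
t: 1.65
tool_pos: [0.4311, -0.0468, 0.2435]
orientation: [-3.104, -0.474, -0.001]
force: [-0.2, -0.6, 0.6]
opening: 0.0932
gripper_force: 0.0
```

Request:
{"method": "arm_command", "body": {
  "increments": "0.4 134 -144 0 0;0.4 134 -144 0 0;0.4 134 -144 0 0;0.4 134 -144 0 0;0.4 134 -144 0 0"
}}

```text
t: 2.15
tool_pos: [0.5169, 0.1296, 0.2424]
orientation: [-3.105, -0.471, 0.002]
force: [-0.9, -0.9, 0.4]
opening: 0.0584
gripper_force: 0.0
```

Request:
{"method": "arm_command", "body": {
  "increments": "0.4 0 0 20 -0.15;0.4 0 0 20 -0.3;0.4 0 0 40 -0.45;0.4 0 0 40 -0.6;0.4 0 0 40 -0.75"
}}

```text
t: 2.65
tool_pos: [0.5153, 0.1245, 0.2025]
orientation: [-2.716, -1.578, 0.004]
force: [-0.2, 0.4, 1.0]
opening: 0.0558
gripper_force: 0.0
```

Request:
{"method": "arm_command", "body": {
  "increments": "0.4 0 0 0 -0.15;0.4 0 0 0 -0.21;0.4 0 0 0 -0.21;0.4 0 0 0 -0.21"
}}

```text
t: 3.05
tool_pos: [0.5157, 0.1254, 0.2035]
orientation: [2.543, 1.844, -0.001]
force: [-0.6, 0.3, -1.0]
opening: 0.0558
gripper_force: 0.0
```

```bash
python3 - <<'E'
from h import *
k=arc(-65.5)
go([(*k,.20,72),(*k,.134,72)])
s=robot.read_state(); print(s['t'],s['tool_pos'],s['opening'],s['q'])
im=robot.read_camera('wrist'); cv2.imwrite('pics/w1.png',im)
print(w2pix('wrist',[(*k,.132)]))
E
```

```text
[ 2.7 -0.7  3.5] turn -0.002
[ 2.7 -0.7 69.5] turn -0.002
3.05 [0.51570561 0.12541864 0.20348551] 0.05581370485893001 [ 1.42225083e-01 -3.46966681e-02  1.73219450e+00 -4.20293407e-04
  1.44437833e+00  4.58692713e-01]
[[260.20109398 205.46527324]]
```

View pics/w1.png

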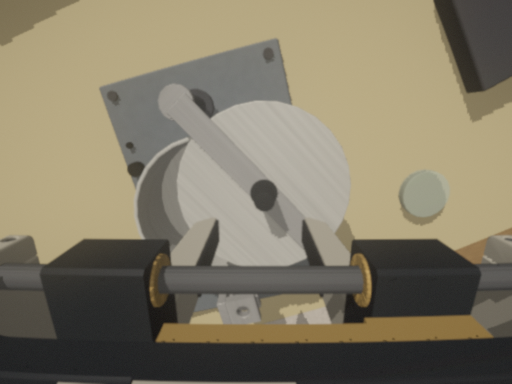

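The wrist view shows the knob at about (263,191), against a prediction of (260,205). I'll convert that pixel.

```bash
python3 - <<'E'
from h import *
a=pix2w('wrist',[(263,188),(263,192)],.132); print(a)
print(pix2w('wrist',[(242,311)],.09), pix2w('wrist',[(176,100)],.102))
k=a[1][:2]; print(np.degrees(np.arctan2(*(k-HINGE)[::-1])),np.linalg.norm(k-HINGE))
go([(*k,.134,72)])
E
```

```text
[[0.52275453 0.14183838 0.132     ]
 [0.52170118 0.13858728 0.132     ]]
[[0.45256749 0.00112293 0.09      ]] [[0.47316739 0.23312271 0.102     ]]
-60.30472424871085 0.10638385787810835
[14.1  1.7 69.6] turn -0.002
```

```bash
python3 - <<'E'
from h import *
im=cv2.imread('pics/w1.png'); g=im.max(2)[165:225,235:295]
m=(g<70).astype(np.uint8); n,l,st,ce=cv2.connectedComponentsWithStats(m)
i=1+np.argmax(st[1:,4]); print(st[i]+[235,165,0,0,0],ce[i]+[235,165])
for k in (arc(-65.5),arc(-64),arc(-62),arc(-60)):
    t=np.linspace(0,2*np.pi,40); P=[(k[0]+.009*np.cos(a),k[1]+.009*np.sin(a),z) for a in t for z in(.102,.132)]
    u=w2pix('wrist',P); print(u.min(0).round(),u.max(0).round())
E
```

```text
[258 185  18  25 164] [267.27439024 197.57926829]
[250. 186.] [271. 216.]
[252. 184.] [274. 213.]
[255. 181.] [277. 210.]
[259. 178.] [280. 207.]
```

Request:
{"method": "arm_command", "body": {
  "increments": "0.4 7 4 0 0;0.4 7 4 35 0;0.4 7 4 68 0;0.4 7 4 68 0"
}}

```text
t: 3.5
tool_pos: [0.5182, 0.1319, 0.1306]
orientation: [-2.538, -1.845, 0.012]
force: [-0.5, -0.1, -0.5]
opening: 0.0558
gripper_force: 0.0
```

Request:
{"method": "arm_command", "body": {
  "increments": "0.75 0 0 0 0;0.85 0 0 0 0;1 0 0 0 0;1 0 0 0 0;1 0 0 0 0"
}}

```text
t: 4.0
tool_pos: [0.522, 0.1323, 0.1366]
orientation: [2.54, 1.848, 0.002]
force: [0.2, 0.1, -0.3]
opening: 0.0203
gripper_force: 0.0
```

```bash
python3 - <<'E'
from h import *
s=robot.read_state(); print(s['tool_pos'],s['opening'],s['gripper_force'],s['force'])
p,_=tool(); d=p[:2]-HINGE; print(np.degrees(np.arctan2(d[1],d[0])),np.linalg.norm(d))
go([(*arc(a),p[2],72) for a in range(-52,17,8)])
E
```

```text
[0.5220189  0.13233612 0.13662768] 0.020310152900274988 0.0 [ 0.24758436  0.13312488 -0.34767139]
-61.74779697678923 0.11200698578432769
[14.2 12.8  0. ] turn 0.001
[27.9 20.7  0. ] turn 0.001
[42.5 26.6  0. ] turn 0.001
[57.8 30.4  0. ] turn 0.001
[73.5 32.1  0. ] turn 0.001
[89.2 31.6  0. ] turn 0.001
[104.8  28.9   0. ] turn 0.001
[119.8  24.    0. ] turn 0.001
[133.9  17.1   0. ] turn 0.001
```

Request:
{"method": "arm_command", "body": {
  "increments": "1 0 0 0 0;1 7 7 0 0;1 14 13 0 0;1 21 17 0 0;1 28 21 0 0",
  "grip_force": 10
}}

```text
t: 4.5
tool_pos: [0.5509, 0.1525, 0.1363]
orientation: [2.54, 1.847, 0.001]
force: [-2.4, -1.2, 6.3]
opening: 0.0178
gripper_force: 10.0
```

Request:
{"method": "arm_command", "body": {
  "increments": "1 8 3 0 0;1 15 6 0 0;1 30 10 0 0;1 45 11 0 0;1 61 11 0 0"
}}

```text
t: 5.0
tool_pos: [0.5822, 0.2065, 0.1363]
orientation: [2.538, 1.844, 0.006]
force: [9.6, -5.0, 0.4]
opening: 0.0177
gripper_force: 10.0
```

Request:
{"method": "arm_command", "body": {
  "increments": "1 8 -1 0 0;1 16 -3 0 0;1 31 -8 0 0;1 42 -13 0 0;1 42 -13 0 0"
}}

```text
t: 5.5
tool_pos: [0.5843, 0.2531, 0.1366]
orientation: [2.537, 1.847, 0.015]
force: [21.9, 3.3, -8.9]
opening: 0.0215
gripper_force: 11.1
```

Request:
{"method": "arm_command", "body": {
  "increments": "0.7 0 0 0 0;0.5 0 0 0 0;0.5 0 0 -30 0;0.5 0 0 -60 0;0.35 0 0 -60 0"
}}

```text
t: 6.0
tool_pos: [0.582, 0.2523, 0.2004]
orientation: [2.539, 1.847, 0.01]
force: [0.9, 0.6, 1.5]
opening: 0.0506
gripper_force: 0.0
```

```bash
python3 - <<'E'
from h import *
print(urch('pics/t2.png'))
im=cv2.imread('pics/t2.png'); cv2.imwrite('pics/t2x.png',cv2.resize(im,(800,600)))
E
```

```text
[(array([ 0.6542, -0.3587]), np.int32(120)), (array([ 0.6204, -0.1817]), np.int32(87)), (array([ 0.5072, -0.3654]), np.int32(96)), (array([ 0.5057, -0.1674]), np.int32(96)), (array([ 0.4312, -0.168 ]), np.int32(97)), (array([ 0.4217, -0.2671]), np.int32(102))]
```

View pics/t2x.png

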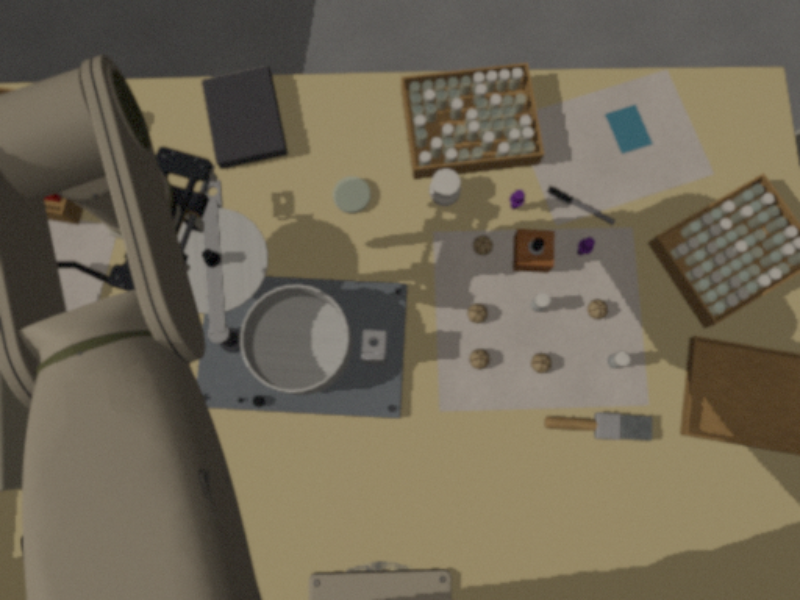

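The lid is clear of the pot. The pot rim is centred at about (295,338), and the five urchins are unchanged. I'll pick up urchin 1.

```bash
python3 - <<'E'
from h import *
print('rim',pix2w('top',np.array([(240,338),(350,338),(295,286),(295,391)])*.64,.09)[:,:2].round(4),'knob',pix2w('top',[(212*.64,257*.64)],.132))
go([(.6204,-.182,.20,72),(.6204,-.182,.12,72),(.6204,-.182,.0275,72)])
E
```

```text
rim [[0.4626 0.199 ]
 [0.4584 0.0334]
 [0.5406 0.1166]
 [0.3812 0.1158]] knob [[0.57828926 0.23296425 0.132     ]]
[-400.8  171.    -2. ] turn 0.001
[-400.8  171.    78. ] turn 0.001
[-400.8  171.   170.5] turn 0.001
```

Request:
{"method": "arm_command", "body": {
  "increments": "0.35 -200 85 0 0;0.35 -200 85 0 0;0.35 -200 85 0 0;0.35 -200 85 0 0;0.35 -200 85 0 0"
}}

```text
t: 6.55
tool_pos: [0.5984, 0.0305, 0.1938]
orientation: [-2.543, -1.843, 0.004]
force: [-0.1, 0.1, -0.4]
opening: 0.0603
gripper_force: 0.0
```

Request:
{"method": "arm_command", "body": {
  "increments": "0.35 -201 86 0 0;0.35 -201 86 0 0;0.35 -201 86 0 0;0.35 -201 86 0 0;0.35 -201 86 0 0"
}}

```text
t: 7.05
tool_pos: [0.6183, -0.1867, 0.1939]
orientation: [-2.542, -1.843, 0.003]
force: [-0.1, 0.2, -0.3]
opening: 0.0603
gripper_force: 0.0
```

Request:
{"method": "arm_command", "body": {
  "increments": "0.35 0 0 40 0;0.35 0 0 80 0;0.35 0 0 90 0;0.35 0 0 90 0"
}}

```text
t: 7.45
tool_pos: [0.6171, -0.1814, 0.1024]
orientation: [-2.535, -1.846, 0.005]
force: [-0.1, 0.9, 0.1]
opening: 0.0604
gripper_force: 0.0
```

```bash
python3 - <<'E'
from h import *
s=robot.read_state(); print(s['tool_pos'],s['opening'])
print(urch('pics/u.png'))
im=robot.read_camera('wrist'); cv2.imwrite('pics/w2.png',im)
print(w2pix('wrist',[(.6204,-.182,.026),(.6204,-.182,.011)]))
go([(.6204,-.182,.0275,72)])
E
```

```text
[ 0.6171133  -0.18135007  0.10241707] 0.06044533981703811
[(array([ 0.658 , -0.1435]), np.int32(89)), (array([ 0.655 , -0.3681]), np.int32(84)), (array([ 0.569 , -0.1499]), np.int32(79)), (array([ 0.5425, -0.2145]), np.int32(83)), (array([ 0.5073, -0.3653]), np.int32(98)), (array([ 0.4214, -0.2672]), np.int32(101))]
[[261.00961779 203.91139691]
 [260.91852233 198.933932  ]]
[ 0.7  0.2 79.6] turn 0.002
```

View pics/w2.png

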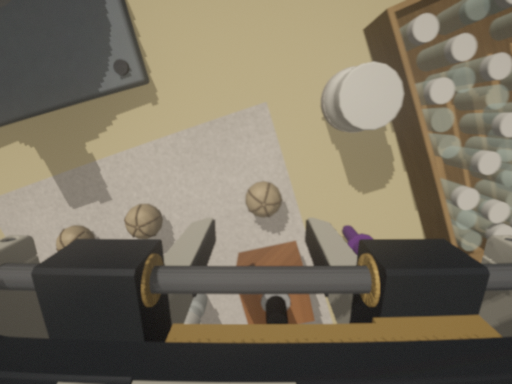

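Request:
{"method": "arm_command", "body": {
  "increments": "0.35 0 2 40 0;0.35 0 2 65 0;0.35 0 2 65 0;0.35 0 2 65 0;0.35 0 2 65 0",
  "grip_force": 20
}}

```text
t: 8.05
tool_pos: [0.6232, -0.1844, 0.0441]
orientation: [2.537, 1.846, 0.004]
force: [-0.3, -0.9, 0.7]
opening: 0.0605
gripper_force: 0.0
```

Request:
{"method": "arm_command", "body": {
  "increments": "0.35 0 0 0 0;0.35 0 0 0 0;0.35 0 0 0 0"
}}

```text
t: 8.35
tool_pos: [0.6215, -0.184, 0.0416]
orientation: [2.54, 1.847, 0.001]
force: [-0.4, 0.3, 0.9]
opening: 0.0606
gripper_force: 0.0
```

Request:
{"method": "arm_command", "body": {
  "increments": "0.35 0 0 0 0"
}}

```text
t: 8.45
tool_pos: [0.6211, -0.1838, 0.041]
orientation: [2.54, 1.848, 0.0]
force: [-0.2, -0.0, 0.2]
opening: 0.0602
gripper_force: 0.0
```

Request:
{"method": "arm_command", "body": {
  "increments": "0.4 0 1 13 0;0.4 0 1 13 0;0.6 0 1 13 0;0.8 0 1 13 0;1 0 1 13 0"
}}

```text
t: 8.95
tool_pos: [0.6218, -0.184, 0.0276]
orientation: [-2.54, -1.848, 0.0]
force: [0.2, -0.5, -0.2]
opening: 0.0362
gripper_force: 0.0
```

Request:
{"method": "arm_command", "body": {
  "increments": "1 0 0 0 0;1 0 0 0 0;1 0 0 0 0;1 0 0 0 0;1 0 0 0 0"
}}

```text
t: 9.45
tool_pos: [0.6219, -0.184, 0.0276]
orientation: [-2.54, -1.848, -0.0]
force: [-0.0, 0.1, -0.6]
opening: 0.0326
gripper_force: 20.0
```

Request:
{"method": "arm_command", "body": {
  "increments": "1 0 0 -10 0;1 0 0 -30 0;1 0 0 -70 0;1 0 0 -120 0;1 0 0 -120 0"
}}

```text
t: 9.95
tool_pos: [0.6267, -0.1858, 0.1581]
orientation: [2.531, 1.841, 0.013]
force: [0.9, -1.3, 0.3]
opening: 0.0328
gripper_force: 20.0
```

```bash
python3 - <<'E'
from h import *
s=robot.read_state(); print(s['tool_pos'],s['opening'],s['gripper_force'],s['force'])
go([(.475,.160,.16,72),(.475,.160,.054,72)])
E
```

```text
[ 0.62674438 -0.18580838  0.15811771] 0.032753477910756994 19.999890275357757 [ 0.85045194 -1.30626777  0.26559951]
[ 282.3 -250.8   -1.9] turn 0.001
[ 282.3 -250.8  104.1] turn 0.001
```

Request:
{"method": "arm_command", "body": {
  "increments": "1 30 -27 -15 0;1 65 -57 -15 0;1 100 -88 -15 0;1 135 -118 -15 0;1 165 -145 -15 0"
}}

```text
t: 10.45
tool_pos: [0.534, 0.0194, 0.1635]
orientation: [2.54, 1.848, 0.002]
force: [0.9, 0.3, 0.2]
opening: 0.0325
gripper_force: 20.0
```

Request:
{"method": "arm_command", "body": {
  "increments": "1 34 -30 0 0;1 68 -60 0 0;1 98 -86 0 0;1 116 -102 0 0;1 116 -102 0 0"
}}

```text
t: 10.95
tool_pos: [0.4725, 0.162, 0.1635]
orientation: [-2.537, -1.852, -0.002]
force: [0.9, -0.1, -1.0]
opening: 0.0324
gripper_force: 20.0
```

Request:
{"method": "arm_command", "body": {
  "increments": "1 0 0 0 0;1 0 0 0 0;1 0 0 0 0;1 0 0 0 0;1 0 0 0 0"
}}

```text
t: 11.45
tool_pos: [0.4737, 0.1587, 0.1626]
orientation: [-2.542, -1.847, 0.0]
force: [0.0, 0.1, 0.5]
opening: 0.0321
gripper_force: 20.0
```

```bash
python3 - <<'E'
from h import *
s=robot.read_state(); print(s['tool_pos'],s['opening'],s['gripper_force'],s['force'])
go([(.475,.160,.0525,72)])
im=robot.read_camera('wrist'); cv2.imwrite('pics/w3.png',im)
E
```

```text
[0.47372062 0.15873585 0.16257531] 0.03213210331273988 19.999867500155233 [0.02261498 0.10455616 0.45749003]
[  1.6   0.8 110.1] turn 0.000
```

View pics/w3.png

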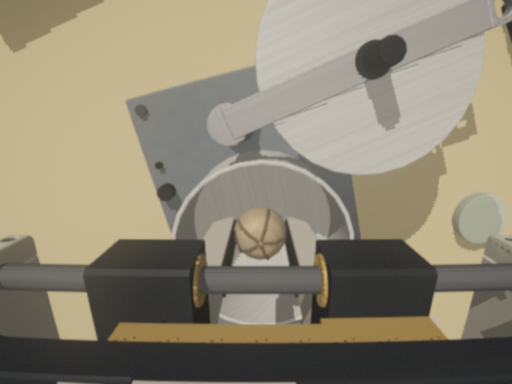

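Request:
{"method": "arm_command", "body": {
  "increments": "1 1 0 25 0;1 1 0 50 0;1 1 0 75 0;1 1 0 95 0;1 1 0 105 0"
}}

```text
t: 12.0
tool_pos: [0.4725, 0.1598, 0.0555]
orientation: [-2.54, -1.847, 0.004]
force: [-0.5, 0.3, -1.4]
opening: 0.0326
gripper_force: 20.0
```

Request:
{"method": "arm_command", "body": {
  "increments": "1 0 0 0 0;1 0 0 0 0;1 0 0 0 0;1 0 0 0 0;1 0 0 0 0"
}}

```text
t: 12.5
tool_pos: [0.4744, 0.1605, 0.0585]
orientation: [2.54, 1.848, 0.002]
force: [-0.5, -0.2, 0.2]
opening: 0.0324
gripper_force: 20.0
```

Request:
{"method": "arm_command", "body": {
  "increments": "1 0 0 5 0;1 0 0 9 0;1 0 0 9 0;1 0 0 9 0;1 0 0 9 0"
}}

```text
t: 13.0
tool_pos: [0.4737, 0.1603, 0.0486]
orientation: [-2.54, -1.848, 0.0]
force: [0.1, 0.6, -1.1]
opening: 0.0321
gripper_force: 20.0
```

Request:
{"method": "arm_command", "body": {
  "increments": "0.62 0 0 0 0;0.55 0 0 0 0;0.55 0 0 0 0;0.55 0 0 -15 0;0.55 0 0 -40 0"
}}

```text
t: 13.5
tool_pos: [0.4721, 0.1599, 0.0872]
orientation: [-2.539, -1.847, 0.006]
force: [-0.3, 0.8, 0.4]
opening: 0.0417
gripper_force: 0.0
```

Request:
{"method": "arm_command", "body": {
  "increments": "0.55 0 0 -40 0;0.55 0 0 -70 0;0.55 0 0 -70 0;0.55 0 0 -70 0;0.55 0 0 -70 0"
}}

```text
t: 14.0
tool_pos: [0.4729, 0.1601, 0.1572]
orientation: [-2.54, -1.848, 0.003]
force: [-0.6, -0.1, -0.3]
opening: 0.0417
gripper_force: 0.0
```

```bash
python3 - <<'E'
from h import *
s=robot.read_state(); print(s['tool_pos'],s['opening'],s['force'])
print(urch())
im=cv2.imread('pics/u.png')
go([(.5057,-.1676,.16,0)])
im=robot.read_camera('wrist'); cv2.imwrite('pics/w4.png',im)
# pot region brownish blobs in wrist view
h=cv2.cvtColor(im,cv2.COLOR_BGR2HSV); m=((h[...,1]>60)&(h[...,0]<30)).astype(np.uint8); m[240:]=0;m[:140]=0
n,_,st,ce=cv2.connectedComponentsWithStats(m)
for i in range(1,n):
    if st[i,4]>300: print(ce[i],st[i,4],pix2w('wrist',[ce[i]],.035))
E
```

```text
[0.4729371  0.16008601 0.15723337] 0.041660967706702225 [-0.62722277 -0.09449491 -0.3211745 ]
[(array([ 0.6546, -0.3609]), np.int32(103)), (array([ 0.5074, -0.3652]), np.int32(98)), (array([ 0.5058, -0.1676]), np.int32(96)), (array([ 0.4214, -0.2672]), np.int32(101)), (array([ 0.4053, -0.1867]), np.int32(109))]
[-301.6  132.3   -3.1] turn 1.258
[ 77.77427343 190.98898736] 15346 [[0.29102124 0.22002262 0.035     ]]
[434.21353167 191.50047985] 10420 [[0.64433163 0.10519687 0.035     ]]
[261.19543509 188.47360913] 701 [[0.4740501  0.16363309 0.035     ]]
```

Urchin 1 is in the pot. The top view shows urchin 3 was knocked to (0.405,-0.187). Next is urchin 2.

Request:
{"method": "arm_command", "body": {
  "increments": "0.55 -37 16 0 0.1;0.35 -75 33 0 0.25;0.35 -113 50 0 0.4;0.35 -151 66 0 0.55;0.35 -151 66 0 0.7"
}}

```text
t: 14.6
tool_pos: [0.4896, -0.0079, 0.1574]
orientation: [3.024, 0.849, -0.003]
force: [-0.0, 1.2, 0.6]
opening: 0.0601
gripper_force: 0.0
```

Request:
{"method": "arm_command", "body": {
  "increments": "0.35 -20 37 0 0.14;0.35 -40 74 0 0.28;0.35 -60 111 0 0.42;0.35 -73 147 0 0.557;0.35 -73 147 0 0.557"
}}

```text
t: 15.1
tool_pos: [0.5055, -0.171, 0.1575]
orientation: [3.141, -0.012, -0.002]
force: [-0.2, 1.1, -0.4]
opening: 0.0606
gripper_force: 0.0
```

Request:
{"method": "arm_command", "body": {
  "increments": "0.35 0 0 30 0;0.35 0 0 70 0;0.35 0 0 95 0;0.35 0 0 95 0;0.35 0 0 95 0"
}}

```text
t: 15.6
tool_pos: [0.5053, -0.1663, 0.0631]
orientation: [-3.141, -0.003, 0.003]
force: [0.6, -0.6, 1.8]
opening: 0.0605
gripper_force: 0.0
```

Request:
{"method": "arm_command", "body": {
  "increments": "0.35 0 0 0 0;0.35 0 0 0 0;0.35 0 0 0 0;0.35 0 0 0 0;0.35 0 0 0 0"
}}

```text
t: 16.1
tool_pos: [0.5062, -0.1672, 0.0641]
orientation: [3.141, 0.001, 0.001]
force: [-0.3, -0.4, 0.0]
opening: 0.0604
gripper_force: 0.0
```

```bash
cat >> h.py <<'E'
def wurch(z=.013):
    im=robot.read_camera('wrist'); h=cv2.cvtColor(cv2.GaussianBlur(im,(3,3),0),cv2.COLOR_BGR2HSV)
    m=((h[...,1]>60)&(h[...,0]<30)).astype(np.uint8); m[240:]=0; m[:130]=0; m[:,:205]=0; m[:,320:]=0
    n,_,st,ce=cv2.connectedComponentsWithStats(m)
    for i in range(1,n):
        if st[i,4]>250: print('w',ce[i].round(),st[i],pix2w('wrist',[ce[i]],z)[0].round(4))
E
python3 - <<'E'
from h import *
s=robot.read_state(); print(s['tool_pos'],s['opening'],s['force'])
go([(.5057,-.1676,.0277,0)])
wurch()
E
```

```text
[ 0.5061843  -0.1671593   0.06410552] 0.060448354079728366 [-0.25692092 -0.35554509  0.03390521]
[-0.5  0.4 36.4] turn 0.001
w [260. 216.] [ 240  196   41   40 1325] [ 0.5064 -0.1669  0.013 ]
```

Request:
{"method": "arm_command", "body": {
  "increments": "0.4 0 0 15 0;0.4 0 0 30 0;0.4 0 0 36 0;0.4 0 0 36 0;0.6 0 0 36 0"
}}

```text
t: 16.65
tool_pos: [0.5053, -0.1667, 0.0264]
orientation: [-3.141, -0.001, 0.003]
force: [1.0, -0.0, -0.5]
opening: 0.0518
gripper_force: 0.0
```

Request:
{"method": "arm_command", "body": {
  "increments": "0.8 0 0 0 0;1 0 0 0 0;1 0 0 0 0;1 0 0 0 0;1 0 0 0 0"
}}

```text
t: 17.15
tool_pos: [0.5059, -0.167, 0.0276]
orientation: [3.142, 0.001, 0.0]
force: [-0.5, 0.2, 0.6]
opening: 0.0325
gripper_force: 20.0
```

Request:
{"method": "arm_command", "body": {
  "increments": "1 0 0 0 0;1 0 0 -10 0;1 0 0 -40 0;1 0 0 -85 0;1 0 0 -132 0"
}}

```text
t: 17.65
tool_pos: [0.5051, -0.1667, 0.1609]
orientation: [-3.141, -0.001, 0.003]
force: [0.8, -0.1, -0.3]
opening: 0.0324
gripper_force: 20.0
```

Request:
{"method": "arm_command", "body": {
  "increments": "1 0 -20 0 0;1 0 -55 0 0;1 0 -95 0 0;1 0 -135 0 0;1 0 -175 0 0"
}}

```text
t: 18.15
tool_pos: [0.5058, 0.0094, 0.1607]
orientation: [3.142, 0.001, 0.002]
force: [1.0, 0.4, -0.1]
opening: 0.0326
gripper_force: 20.0
```

Request:
{"method": "arm_command", "body": {
  "increments": "1 0 -40 0 0;1 0 -75 0 0;1 0 -100 0 0;1 0 -110 0 0;1 0 -110 0 0"
}}

```text
t: 18.65
tool_pos: [0.5057, 0.1188, 0.1602]
orientation: [-3.142, -0.004, -0.001]
force: [-0.5, -0.8, 0.9]
opening: 0.0326
gripper_force: 20.0
```

Request:
{"method": "arm_command", "body": {
  "increments": "1 0 0 25 0;1 0 0 50 0;1 0 0 75 0;1 0 0 95 0;1 0 0 103 0"
}}

```text
t: 19.15
tool_pos: [0.5043, 0.1162, 0.0545]
orientation: [3.141, -0.001, -0.005]
force: [-0.1, 0.3, -0.2]
opening: 0.0329
gripper_force: 20.0
```

Request:
{"method": "arm_command", "body": {
  "increments": "1 0 0 0 0;1 0 0 0 0;1 0 0 0 0;1 0 0 0 0;1 0 0 0 0"
}}

```text
t: 19.65
tool_pos: [0.5063, 0.1181, 0.0575]
orientation: [-3.141, -0.001, -0.002]
force: [1.1, -0.3, -1.0]
opening: 0.0325
gripper_force: 20.0
```

Request:
{"method": "arm_command", "body": {
  "increments": "1 0 0 4 0;1 0 0 8 0;1 0 0 8 0;1 0 0 8 0;1 0 0 8 0"
}}

```text
t: 20.15
tool_pos: [0.5057, 0.118, 0.0486]
orientation: [3.142, 0.001, -0.0]
force: [0.2, 0.1, 0.0]
opening: 0.0322
gripper_force: 20.0
```

Request:
{"method": "arm_command", "body": {
  "increments": "0.62 0 0 0 0;0.55 0 0 0 0;0.55 0 0 0 0;0.55 0 0 -15 0;0.55 0 0 -40 0"
}}

```text
t: 20.65
tool_pos: [0.5042, 0.1177, 0.0881]
orientation: [3.141, 0.001, -0.006]
force: [0.3, -0.0, -0.3]
opening: 0.0417
gripper_force: 0.0
```

Request:
{"method": "arm_command", "body": {
  "increments": "0.55 0 0 -40 0;0.55 0 0 -71 0;0.55 0 0 -71 0;0.55 0 0 -71 0"
}}

```text
t: 21.05
tool_pos: [0.5067, 0.1181, 0.1616]
orientation: [-3.141, -0.001, -0.005]
force: [-0.0, 0.1, -0.1]
opening: 0.042
gripper_force: 0.0
```

```bash
python3 - <<'E'
from h import *
s=robot.read_state(); print(s['tool_pos'],s['opening'],s['force'])
print(urch()); wurch(.033)
go([(.4214,-.2672,.16,36)])
E
```

```text
[0.50665796 0.11808207 0.16161732] 0.04199108094023329 [-0.04857741  0.1244599  -0.11893682]
[(array([ 0.6547, -0.3606]), np.int32(100)), (array([ 0.5073, -0.3654]), np.int32(96)), (array([ 0.4217, -0.2671]), np.int32(100)), (array([ 0.4052, -0.1873]), np.int32(100))]
w [260. 190.] [246 176  29  29 661] [0.5056 0.1183 0.033 ]
w [220. 214.] [205 205  29  23 345] [0.4796 0.1612 0.033 ]
[-84. 385.  -1.] turn -0.628
```

Request:
{"method": "arm_command", "body": {
  "increments": "0.35 -10 46 0 0;0.35 -20 94 0 0;0.35 -30 142 0 0;0.35 -42 192 0 0;0.35 -42 192 0 0"
}}

```text
t: 21.65
tool_pos: [0.4616, -0.0788, 0.1582]
orientation: [3.14, -0.008, -0.005]
force: [-0.3, 1.0, 0.3]
opening: 0.0603
gripper_force: 0.0
```

Request:
{"method": "arm_command", "body": {
  "increments": "0.35 -10 46 0 -0.14;0.35 -20 94 0 -0.28;0.35 -30 142 0 -0.42;0.35 -42 192 0 -0.56;0.35 -42 192 0 -0.628"
}}

```text
t: 22.15
tool_pos: [0.4208, -0.2679, 0.1584]
orientation: [-2.985, -0.977, 0.002]
force: [0.2, -0.2, -0.1]
opening: 0.0605
gripper_force: 0.0
```

Request:
{"method": "arm_command", "body": {
  "increments": "0.35 0 0 30 0;0.35 0 0 70 0;0.35 0 0 95 0;0.35 0 0 95 0;0.35 0 0 95 0"
}}

```text
t: 22.65
tool_pos: [0.4216, -0.2651, 0.064]
orientation: [-2.985, -0.972, 0.002]
force: [1.1, -0.3, 0.2]
opening: 0.0606
gripper_force: 0.0
```

Request:
{"method": "arm_command", "body": {
  "increments": "0.35 0 0 0 0;0.35 0 0 0 0;0.35 0 0 0 0;0.35 0 0 0 0;0.35 0 0 0 0"
}}

```text
t: 23.15
tool_pos: [0.4222, -0.2663, 0.0651]
orientation: [2.987, 0.971, 0.001]
force: [0.7, 0.9, 0.2]
opening: 0.0607
gripper_force: 0.0
```

```bash
python3 - <<'E'
from h import *
s=robot.read_state(); print(s['tool_pos'],s['opening'],s['force'])
go([(.4215,-.2672,.0277,36)])
wurch()
a=np.radians(216); q=np.array([.461,.1175])+.045*np.array([np.cos(a),np.sin(a)]); print(q)
go([(*q,.16,36)],np.array([.4215,-.2672,.16]),np.radians(36))
E
```

```text
[ 0.42224463 -0.26629554  0.06510099] 0.060703313500791306 [0.66816942 0.91312891 0.18019579]
[-1.1  0.3 37.4] turn 0.000
w [261. 216.] [ 240  196   42   40 1324] [ 0.4222 -0.2658  0.013 ]
[0.42459424 0.09104966]
[ 213.1 -288.     0. ] turn -0.000
```

Request:
{"method": "arm_command", "body": {
  "increments": "0.4 0 0 15 0;0.4 0 0 30 0;0.4 0 0 37 0;0.4 0 0 37 0;0.6 0 0 37 0"
}}

```text
t: 23.7
tool_pos: [0.4221, -0.2662, 0.028]
orientation: [2.988, 0.971, 0.0]
force: [1.8, 0.3, 0.6]
opening: 0.0514
gripper_force: 0.0
```

Request:
{"method": "arm_command", "body": {
  "increments": "0.8 0 0 0 0;1 0 0 0 0;1 0 0 0 0;1 0 0 0 0;1 0 0 0 0"
}}

```text
t: 24.2
tool_pos: [0.4225, -0.2665, 0.0283]
orientation: [2.987, 0.971, 0.001]
force: [-0.8, 0.3, 5.2]
opening: 0.0324
gripper_force: 20.0
```

Request:
{"method": "arm_command", "body": {
  "increments": "1 0 0 0 0;1 0 0 -10 0;1 0 0 -40 0;1 0 0 -85 0;1 0 0 -132 0"
}}

```text
t: 24.7
tool_pos: [0.4209, -0.2652, 0.1603]
orientation: [-2.985, -0.971, 0.003]
force: [0.9, -0.7, -0.2]
opening: 0.0324
gripper_force: 20.0
```

Request:
{"method": "arm_command", "body": {
  "increments": "1 12 -16 0 0;1 36 -49 0 0;1 62 -84 0 0;1 88 -119 0 0;1 114 -154 0 0"
}}

```text
t: 25.2
tool_pos: [0.4231, -0.073, 0.16]
orientation: [-2.988, -0.97, -0.0]
force: [0.4, 0.2, -0.4]
opening: 0.0326
gripper_force: 20.0
```

Request:
{"method": "arm_command", "body": {
  "increments": "1 26 -35 0 0;1 52 -70 0 0;1 78 -105 0 0;1 98 -134 0 0;1 98 -134 0 0"
}}

```text
t: 25.7
tool_pos: [0.4233, 0.0951, 0.16]
orientation: [-2.984, -0.978, -0.0]
force: [0.9, -0.2, -0.3]
opening: 0.0325
gripper_force: 20.0
```

Request:
{"method": "arm_command", "body": {
  "increments": "1 0 0 25 0;1 0 0 50 0;1 0 0 75 0;1 0 0 95 0;1 0 0 103 0"
}}

```text
t: 26.2
tool_pos: [0.4224, 0.0906, 0.0547]
orientation: [-2.987, -0.971, 0.006]
force: [-0.2, -0.7, -0.7]
opening: 0.0325
gripper_force: 20.0
```

Request:
{"method": "arm_command", "body": {
  "increments": "1 0 0 0 0;1 0 0 0 0;1 0 0 0 0;1 0 0 0 0;1 0 0 0 0"
}}

```text
t: 26.7
tool_pos: [0.4247, 0.0916, 0.0574]
orientation: [2.987, 0.972, 0.002]
force: [-0.8, -0.1, -1.3]
opening: 0.0331
gripper_force: 20.0
```

Request:
{"method": "arm_command", "body": {
  "increments": "1 0 0 4 0;1 0 0 8 0;1 0 0 8 0;1 0 0 8 0;1 0 0 8 0"
}}

```text
t: 27.2
tool_pos: [0.4238, 0.0915, 0.0484]
orientation: [-2.987, -0.972, 0.001]
force: [-0.3, -0.3, -0.7]
opening: 0.0323
gripper_force: 20.0
```

Request:
{"method": "arm_command", "body": {
  "increments": "0.62 0 0 0 0;0.55 0 0 0 0;0.55 0 0 0 0;0.55 0 0 -15 0;0.55 0 0 -40 0"
}}

```text
t: 27.7
tool_pos: [0.4224, 0.0913, 0.0874]
orientation: [-2.987, -0.971, 0.006]
force: [-0.8, 0.4, 0.5]
opening: 0.0418
gripper_force: 0.0
```

Request:
{"method": "arm_command", "body": {
  "increments": "0.55 0 0 -40 0;0.55 0 0 -71 0;0.55 0 0 -71 0;0.55 0 0 -71 0"
}}

```text
t: 28.1
tool_pos: [0.4247, 0.0915, 0.1603]
orientation: [2.987, 0.971, 0.003]
force: [-0.0, -0.1, -0.2]
opening: 0.0421
gripper_force: 0.0
```

```bash
python3 - <<'E'
from h import *
s=robot.read_state(); print(s['tool_pos'],s['opening'],s['force'])
print(urch()); wurch(.033)
E
```

```text
[0.42471268 0.09154211 0.16028214] 0.042052314839111704 [-0.01289199 -0.10558196 -0.2032953 ]
[(array([ 0.6545, -0.3608]), np.int32(105)), (array([ 0.5072, -0.3654]), np.int32(96)), (array([ 0.405 , -0.1875]), np.int32(102))]
w [260. 191.] [246 176  29  30 683] [0.4227 0.0924 0.033 ]
```

Request:
{"method": "arm_command", "body": {
  "increments": "0.35 -20 41 0 -0.14;0.35 -40 83 0 -0.28;0.35 -60 125 0 -0.42;0.35 -80 167 0 -0.56;0.35 -101 209 0 -0.7"
}}

```text
t: 28.7
tool_pos: [0.4616, -0.1204, 0.1578]
orientation: [-2.517, -1.875, 0.002]
force: [0.8, -0.4, -0.9]
opening: 0.0603
gripper_force: 0.0
```

Request:
{"method": "arm_command", "body": {
  "increments": "0.35 -42 19 0 -0.14;0.35 -85 38 0 -0.28;0.35 -128 57 0 -0.42;0.35 -170 76 0 -0.557;0.35 -212 95 0 -0.557"
}}

```text
t: 29.2
tool_pos: [0.4906, -0.3509, 0.1572]
orientation: [-1.905, -2.493, -0.0]
force: [0.6, 0.6, 0.5]
opening: 0.0602
gripper_force: 0.0
```

Request:
{"method": "arm_command", "body": {
  "increments": "0.35 0 0 0 0;0.35 0 0 30 0;0.35 0 0 70 0;0.35 0 0 95 0;0.35 0 0 95 0"
}}

```text
t: 29.7
tool_pos: [0.4878, -0.3459, 0.0581]
orientation: [-1.906, -2.483, -0.001]
force: [-0.6, 1.1, -0.7]
opening: 0.0607
gripper_force: 0.0
```

Request:
{"method": "arm_command", "body": {
  "increments": "0.35 0 0 0 0;0.35 0 0 0 0;0.35 0 0 0 0;0.35 0 0 0 0;0.35 0 0 0 0"
}}

```text
t: 30.2
tool_pos: [0.4922, -0.35, 0.0657]
orientation: [1.913, 2.49, -0.0]
force: [1.0, 0.7, -0.5]
opening: 0.0606
gripper_force: 0.0
```

```bash
python3 - <<'E'
from h import *
s=robot.read_state(); print(s['tool_pos'],s['opening'],s['force'])
go([(.5074,-.3654,.0277,108)])
wurch()
a=np.radians(288); q=np.array([.461,.1175])+.045*np.array([np.cos(a),np.sin(a)]); print(q)
go([(*q,.16,108)],np.array([*s['tool_pos'][:2],.16]),np.radians(108))
E
```

```text
[ 0.49216277 -0.35001986  0.06574591] 0.06057859698493246 [ 0.96164302  0.68602918 -0.47403764]
[-18.8  10.8  38. ] turn -0.053
w [274. 230.] [255 217  40  23 736] [ 0.5053 -0.3577  0.013 ]
[0.47490576 0.07470246]
[409.3 114.8   0. ] turn -0.000
```

Request:
{"method": "arm_command", "body": {
  "increments": "0.35 -19 11 0 -0.05;0.35 -19 11 0 -0.05;0.35 -19 11 0 -0.05;0.35 -19 11 0 -0.05;0.35 -19 11 0 -0.05"
}}

```text
t: 30.75
tool_pos: [0.5068, -0.3647, 0.0646]
orientation: [-1.851, -2.538, -0.0]
force: [-0.5, 0.5, 0.3]
opening: 0.0606
gripper_force: 0.0
```

```bash
python3 - <<'E'
from h import *
s=robot.read_state(); print(s['tool_pos'],s['opening'],s['force'])
go([(.5074,-.3654,.0277,108)])
wurch()
go([(.4749,.0747,.16,108)],np.array([*s['tool_pos'][:2],.16]),np.radians(108))
E
```

```text
[ 0.50678003 -0.36465589  0.06457181] 0.060590258212136296 [-0.47492421  0.51363865  0.29454869]
[-0.9  0.4 36.9] turn -0.004
w [262. 217.] [ 242  197   41   41 1336] [ 0.5075 -0.3643  0.013 ]
[427.7 105.4   0. ] turn -0.000
```

Request:
{"method": "arm_command", "body": {
  "increments": "0.4 0 1 15 0;0.4 0 1 30 0;0.4 0 1 37 0;0.4 0 1 37 0;0.6 0 1 37 0"
}}

```text
t: 31.3
tool_pos: [0.5076, -0.3644, 0.0264]
orientation: [-1.85, -2.537, -0.0]
force: [1.0, 0.7, -0.5]
opening: 0.0513
gripper_force: 0.0
```

Request:
{"method": "arm_command", "body": {
  "increments": "0.8 0 0 0 0;1 0 0 0 0;1 0 0 0 0;1 0 0 0 0;1 0 0 0 0"
}}

```text
t: 31.8
tool_pos: [0.5081, -0.3648, 0.0277]
orientation: [-1.851, -2.539, -0.0]
force: [0.6, -0.4, -1.2]
opening: 0.0327
gripper_force: 20.0
```

Request:
{"method": "arm_command", "body": {
  "increments": "1 0 0 0 0;1 0 0 -10 0;1 0 0 -40 0;1 0 0 -85 0;1 0 0 -132 0"
}}

```text
t: 32.3
tool_pos: [0.5075, -0.3642, 0.1609]
orientation: [-1.85, -2.537, -0.0]
force: [0.2, -0.5, 0.1]
opening: 0.0324
gripper_force: 20.0
```

Request:
{"method": "arm_command", "body": {
  "increments": "1 15 4 0 0;1 40 10 0 0;1 75 18 0 0;1 109 26 0 0;1 143 35 0 0"
}}

```text
t: 32.8
tool_pos: [0.4974, -0.2167, 0.1601]
orientation: [1.851, 2.538, 0.0]
force: [0.2, -0.7, -0.8]
opening: 0.0328
gripper_force: 20.0
```

Request:
{"method": "arm_command", "body": {
  "increments": "1 34 8 0 0;1 68 16 0 0;1 102 25 0 0;1 136 33 0 0;1 170 42 0 0"
}}

```text
t: 33.3
tool_pos: [0.4853, -0.0418, 0.1602]
orientation: [1.85, 2.538, 0.001]
force: [0.4, -0.2, -1.1]
opening: 0.0326
gripper_force: 20.0
```

Request:
{"method": "arm_command", "body": {
  "increments": "1 34 8 0 0;1 68 16 0 0;1 95 24 0 0;1 115 28 0 0;1 115 28 0 0"
}}

```text
t: 33.8
tool_pos: [0.4768, 0.0771, 0.1601]
orientation: [1.847, 2.541, 0.001]
force: [-1.5, 0.3, -0.2]
opening: 0.0329
gripper_force: 20.0
```

Request:
{"method": "arm_command", "body": {
  "increments": "1 0 0 0 0;1 0 0 0 0;1 0 0 0 0;1 0 0 0 0;1 0 0 0 0"
}}

```text
t: 34.3
tool_pos: [0.4773, 0.0742, 0.1597]
orientation: [1.852, 2.538, -0.0]
force: [-0.5, -0.7, -0.8]
opening: 0.0321
gripper_force: 20.0
```

```bash
python3 - <<'E'
from h import *
s=robot.read_state(); print(s['tool_pos'],s['opening'],s['force'])
go([(.4749,.0747,.0575,108)])
E
```

```text
[0.47725048 0.07422174 0.15968987] 0.032083176617085644 [-0.45308132 -0.70513886 -0.8163149 ]
[  1.2  -2.1 102.2] turn -0.004
```

Request:
{"method": "arm_command", "body": {
  "increments": "1 1 -2 25 0;1 1 -2 50 0;1 1 -2 75 0;1 1 -2 95 0;1 1 -2 102 0"
}}

```text
t: 34.8
tool_pos: [0.4732, 0.0748, 0.0554]
orientation: [-1.849, -2.536, 0.004]
force: [0.0, 0.0, 0.2]
opening: 0.0328
gripper_force: 20.0
```

Request:
{"method": "arm_command", "body": {
  "increments": "1 0 0 0 0;1 0 0 0 0;1 0 0 0 0;1 0 0 0 0;1 0 0 0 0"
}}

```text
t: 35.3
tool_pos: [0.4755, 0.0751, 0.0585]
orientation: [1.85, 2.538, 0.001]
force: [0.1, 0.3, -1.1]
opening: 0.0324
gripper_force: 20.0
```

Request:
{"method": "arm_command", "body": {
  "increments": "1 0 0 4 0;1 0 0 8 0;1 0 0 8 0;1 0 0 8 0;1 0 0 8 0"
}}

```text
t: 35.8
tool_pos: [0.4749, 0.0751, 0.0496]
orientation: [-1.851, -2.539, 0.0]
force: [0.1, 0.3, 0.3]
opening: 0.0322
gripper_force: 20.0
```

Request:
{"method": "arm_command", "body": {
  "increments": "0.62 0 0 0 0;0.55 0 0 0 0;0.55 0 0 0 0;0.55 0 0 -15 0;0.55 0 0 -40 0"
}}

```text
t: 36.3
tool_pos: [0.4733, 0.075, 0.0884]
orientation: [-1.849, -2.536, 0.004]
force: [0.7, -0.5, -0.0]
opening: 0.0416
gripper_force: 0.0
```

Request:
{"method": "arm_command", "body": {
  "increments": "0.55 0 0 -40 0;0.55 0 0 -71 0;0.55 0 0 -71 0;0.55 0 0 -71 0"
}}

```text
t: 36.7
tool_pos: [0.4757, 0.0751, 0.1616]
orientation: [1.85, 2.537, 0.002]
force: [-0.0, -0.4, 0.2]
opening: 0.0417
gripper_force: 0.0
```

```bash
python3 - <<'E'
from h import *
s=robot.read_state(); print(s['tool_pos'],s['opening'],s['force'])
print(urch()); wurch(.033)
E
```

```text
[0.47566545 0.07513768 0.1615963 ] 0.04172825173387364 [-0.0047722  -0.37526774  0.24774591]
[(array([ 0.6545, -0.3609]), np.int32(103)), (array([ 0.4051, -0.1872]), np.int32(104))]
w [218. 160.] [205 146  28  30 698] [0.4228 0.0928 0.033 ]
w [302. 160.] [287 146  31  30 726] [0.5042 0.1189 0.033 ]
w [260. 191.] [246 177  29  28 649] [0.4734 0.0758 0.033 ]
```

Request:
{"method": "arm_command", "body": {
  "increments": "0.35 -28 -18 0 0;0.35 -57 -37 0 0;0.35 -85 -55 0 0;0.35 -114 -74 0 0;0.35 -114 -74 0 0"
}}

```text
t: 37.3
tool_pos: [0.4375, -0.0588, 0.159]
orientation: [-1.854, -2.534, 0.004]
force: [0.3, -0.8, -0.4]
opening: 0.0602
gripper_force: 0.0
```

Request:
{"method": "arm_command", "body": {
  "increments": "0.35 -28 -18 0 -0.13;0.35 -57 -37 0 -0.26;0.35 -85 -55 0 -0.39;0.35 -114 -74 0 -0.52;0.35 -114 -74 0 -0.628"
}}

```text
t: 37.8
tool_pos: [0.4024, -0.1895, 0.1594]
orientation: [-0.972, -2.985, 0.001]
force: [-0.0, 0.6, 0.6]
opening: 0.0603
gripper_force: 0.0
```

Request:
{"method": "arm_command", "body": {
  "increments": "0.35 0 0 0 0;0.35 0 0 30 0;0.35 0 0 70 0;0.35 0 0 95 0;0.35 0 0 95 0"
}}

```text
t: 38.3
tool_pos: [0.4007, -0.1841, 0.0611]
orientation: [-0.976, -2.977, -0.004]
force: [-0.4, 0.0, -0.3]
opening: 0.0605
gripper_force: 0.0
```

Request:
{"method": "arm_command", "body": {
  "increments": "0.35 0 0 0 0;0.35 0 0 0 0;0.35 0 0 0 0;0.35 0 0 0 0;0.35 0 0 0 0"
}}

```text
t: 38.8
tool_pos: [0.4043, -0.1875, 0.0665]
orientation: [0.976, 2.985, -0.0]
force: [-0.2, -0.5, -0.1]
opening: 0.0606
gripper_force: 0.0
```

```bash
python3 - <<'E'
from h import *
s=robot.read_state(); print(s['tool_pos'],s['opening'],s['force'])
go([(.405,-.1875,.0277,144)])
wurch()
a=np.radians(144); q=np.array([.461,.1175])+.045*np.array([np.cos(a),np.sin(a)]); print(q)
go([(*q,.16,144)],np.array([.405,-.1875,.16]),np.radians(144))
E
```

```text
[ 0.4043256  -0.18754158  0.06651569] 0.060586306179735594 [-0.2289759  -0.48155123 -0.10035458]
[-0.5  0.4 38.8] turn -0.004
w [221. 142.] [205 130  49  37 914] [ 0.3414 -0.1765  0.013 ]
w [262. 215.] [ 242  195   41   41 1314] [ 0.4041 -0.1857  0.013 ]
[0.42459424 0.14395034]
[179.  279.7   0. ] turn -0.000
```

Urchin 3 is aligned. I'll take it to the last slot.

Request:
{"method": "arm_command", "body": {
  "increments": "0.4 0 1 15 0;0.4 0 1 30 0;0.4 0 1 38 0;0.4 0 1 38 0;0.6 0 1 38 0"
}}

```text
t: 39.35
tool_pos: [0.4045, -0.1865, 0.028]
orientation: [-0.976, -2.986, -0.0]
force: [-0.6, -0.6, -0.1]
opening: 0.0516
gripper_force: 0.0
```

Request:
{"method": "arm_command", "body": {
  "increments": "0.8 0 0 0 0;1 0 0 0 0;1 0 0 0 0;1 0 0 0 0;1 0 0 0 0"
}}

```text
t: 39.85
tool_pos: [0.4049, -0.1867, 0.0283]
orientation: [0.976, 2.985, -0.0]
force: [-0.2, -0.7, 5.5]
opening: 0.0321
gripper_force: 20.0
```

Request:
{"method": "arm_command", "body": {
  "increments": "1 0 0 0 0;1 0 0 -10 0;1 0 0 -40 0;1 0 0 -85 0;1 0 0 -132 0"
}}

```text
t: 40.35
tool_pos: [0.4032, -0.1857, 0.1606]
orientation: [-0.975, -2.984, -0.001]
force: [1.2, -1.1, 0.1]
opening: 0.0327
gripper_force: 20.0
```

Request:
{"method": "arm_command", "body": {
  "increments": "1 12 18 0 0;1 30 47 0 0;1 50 78 0 0;1 70 109 0 0;1 90 140 0 0"
}}

```text
t: 40.85
tool_pos: [0.4141, -0.019, 0.1601]
orientation: [0.977, 2.986, 0.0]
force: [1.2, -0.2, -1.1]
opening: 0.0328
gripper_force: 20.0
```

Request:
{"method": "arm_command", "body": {
  "increments": "1 22 34 0 0;1 44 69 0 0;1 66 103 0 0;1 89 139 0 0;1 89 139 0 0"
}}

```text
t: 41.35
tool_pos: [0.4242, 0.1487, 0.1602]
orientation: [-0.969, -2.988, -0.003]
force: [0.1, -0.7, -0.2]
opening: 0.0325
gripper_force: 20.0
```

Request:
{"method": "arm_command", "body": {
  "increments": "1 0 0 0 0;1 0 0 0 0;1 0 0 0 0;1 0 0 0 0;1 0 0 0 0"
}}

```text
t: 41.85
tool_pos: [0.4249, 0.1436, 0.1598]
orientation: [0.978, 2.985, 0.0]
force: [0.2, -0.6, -0.5]
opening: 0.0322
gripper_force: 20.0
```

```bash
python3 - <<'E'
from h import *
s=robot.read_state(); print(s['tool_pos'],s['opening'],s['force'])
go([(.4246,.144,.0575,144)])
E
```

```text
[0.42488876 0.14364622 0.15977085] 0.032180978596049875 [ 0.18756567 -0.64835079 -0.4802736 ]
[4.000e-01 1.000e-01 1.023e+02] turn -0.005
```

Request:
{"method": "arm_command", "body": {
  "increments": "1 0 0 25 0;1 0 0 50 0;1 0 0 75 0;1 0 0 95 0;1 0 0 102 0"
}}

```text
t: 42.35
tool_pos: [0.4231, 0.1437, 0.0555]
orientation: [-0.976, -2.983, 0.003]
force: [-0.8, -0.3, -0.5]
opening: 0.0326
gripper_force: 20.0
```

Request:
{"method": "arm_command", "body": {
  "increments": "1 0 0 0 0;1 0 0 0 0;1 0 0 0 0;1 0 0 0 0;1 0 0 0 0"
}}

```text
t: 42.85
tool_pos: [0.4253, 0.1446, 0.0585]
orientation: [0.976, 2.985, 0.001]
force: [0.8, -0.8, -0.3]
opening: 0.0325
gripper_force: 20.0
```

Request:
{"method": "arm_command", "body": {
  "increments": "1 0 0 4 0;1 0 0 8 0;1 0 0 8 0;1 0 0 8 0;1 0 0 8 0"
}}

```text
t: 43.35
tool_pos: [0.4247, 0.1444, 0.0496]
orientation: [-0.976, -2.986, 0.0]
force: [0.7, -0.1, -0.5]
opening: 0.0327
gripper_force: 20.0
```

Request:
{"method": "arm_command", "body": {
  "increments": "0.62 0 0 0 0;0.55 0 0 0 0;0.55 0 0 0 0;0.55 0 0 -15 0;0.55 0 0 -40 0"
}}

```text
t: 43.85
tool_pos: [0.4231, 0.1441, 0.0884]
orientation: [-0.975, -2.983, 0.003]
force: [0.4, 0.1, -0.0]
opening: 0.0417
gripper_force: 0.0
```

Request:
{"method": "arm_command", "body": {
  "increments": "0.55 0 0 -40 0;0.55 0 0 -80 0;0.4 0 0 -115 0;0.4 0 0 -115 0;0.4 0 0 -115 0"
}}

```text
t: 44.35
tool_pos: [0.4254, 0.1446, 0.2056]
orientation: [0.975, 2.984, 0.002]
force: [-0.1, -0.5, 0.3]
opening: 0.0552
gripper_force: 0.0
```

Request:
{"method": "arm_command", "body": {
  "increments": "0.4 0 0 0 0;0.4 0 0 0 0;0.4 0 0 0 0;0.4 0 0 0 0"
}}

```text
t: 44.75
tool_pos: [0.4243, 0.1443, 0.2038]
orientation: [-0.976, -2.985, 0.001]
force: [-0.0, -0.2, 0.3]
opening: 0.0559
gripper_force: 0.0
```

```bash
python3 - <<'E'
from h import *
s=robot.read_state(); print(s['tool_pos'],s['opening'],s['force'])
print(urch('pics/t3.png'))
im=cv2.imread('pics/t3.png'); cv2.imwrite('pics/t3c.png',cv2.resize(im[90:270,80:320],(720,540),interpolation=cv2.INTER_CUBIC))
im=robot.read_camera('wrist'); cv2.imwrite('pics/w5.png',im)
k=arc(3); go([(*k,.2,72),(*k,.2,162),(*k,.2,108)])
E
```

```text
[0.4243087  0.1443163  0.20382182] 0.05590000290477875 [-0.00745239 -0.18540011  0.2718339 ]
[(array([ 0.6545, -0.3604]), np.int32(105))]
[-72.3 167.6   4.3] turn 1.253
[-72.3 167.6   4.3] turn -0.318
[-72.3 167.6   4.3] turn 0.625
```

View pics/t3c.png

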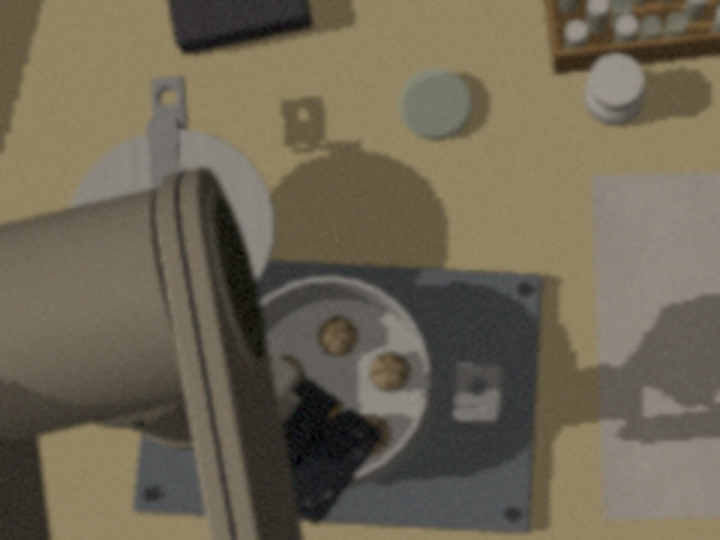

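The lid rests at the left with its lug hole at crop (168,97), and the urchins are visible in the pot. I'll keep this yaw for the closing sweep.

```bash
python3 - <<'E'
from h import *
l=pix2w('top',[((168+.5)/3-.5+80,(97+.5)/3-.5+90)],.082)[0][:2]; d=l-HINGE; print(l,np.degrees(np.arctan2(d[1],d[0])),np.linalg.norm(d))
k=arc(np.degrees(np.arctan2(d[1],d[0]))); print(k); go([(*k,.2,144)])
E
```

```text
[0.70069082 0.25078565] 4.881032549243559 0.23253409947188358
[0.58159021 0.24061484]
[-69.9 170.4   4.3] turn -0.004
```

Request:
{"method": "arm_command", "body": {
  "increments": "0.4 -17 42 0 0;0.4 -35 85 0 0;0.4 -52 128 0 0;0.4 -70 170 0 0;0.4 -70 170 0 0",
  "grip_force": 15
}}

```text
t: 45.35
tool_pos: [0.5839, 0.2421, 0.2002]
orientation: [-0.974, -2.983, 0.004]
force: [-0.7, -0.7, -1.6]
opening: 0.0558
gripper_force: 0.0
```

Request:
{"method": "arm_command", "body": {
  "increments": "0.4 0 0 0 0;0.4 0 0 0 0;0.4 0 0 0 0;0.4 0 0 0 0;0.4 0 0 0 0"
}}

```text
t: 45.85
tool_pos: [0.5815, 0.24, 0.2059]
orientation: [0.976, 2.985, 0.002]
force: [-0.0, 0.2, 1.1]
opening: 0.0554
gripper_force: 0.0
```

```bash
python3 - <<'E'
from h import *
im=robot.read_camera('wrist'); cv2.imwrite('pics/w6.png',im)
g=im.max(2)[150:232,210:315]; m=(g<70).astype(np.uint8); n,l,st,ce=cv2.connectedComponentsWithStats(m)
i=1+np.argmax(st[1:,4]); print(st[i]+[210,150,0,0,0])
t=np.linspace(0,2*np.pi,40)
for a in (-1,1,3,5,7):
    k=arc(a); u=w2pix('wrist',[(k[0]+.009*np.cos(b),k[1]+.009*np.sin(b),z) for b in t for z in(.102,.132)]); print(a,u.min(0).round(),u.max(0).round())
    go([(*k,.136,144)])
E
```

```text
[252 191  13  24 107]
-1 [239. 196.] [260. 225.]
[-6.9 -8.6 69.6] turn -0.004
1 [243. 193.] [264. 223.]
[-4.6 -5.4 69.6] turn -0.004
3 [247. 191.] [268. 220.]
[-2.2 -2.3 69.6] turn -0.004
5 [250. 188.] [271. 217.]
[ 0.4  0.7 69.6] turn -0.004
7 [254. 186.] [275. 215.]
[ 3.   3.6 69.6] turn -0.004
```

View pics/w6.png

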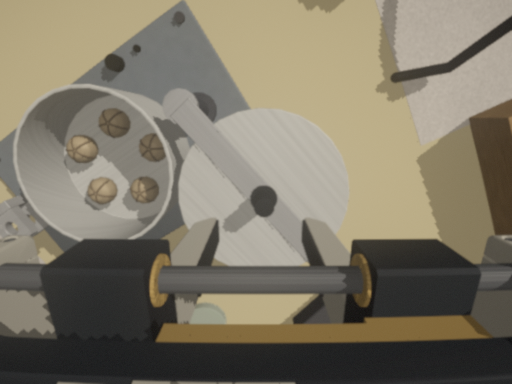

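All five urchins sit in the pot. The knob is at about (264,200), which fits a lid direction of about 6°. I'll go down and grip it.

Request:
{"method": "arm_command", "body": {
  "increments": "0.4 1 2 0 0;0.4 1 2 35 0;0.4 1 2 69 0;0.4 1 2 69 0;0.4 1 2 69 0"
}}

```text
t: 46.4
tool_pos: [0.5814, 0.2424, 0.1355]
orientation: [-0.976, -2.985, 0.002]
force: [-0.3, 0.5, 0.2]
opening: 0.0561
gripper_force: 0.0
```

Request:
{"method": "arm_command", "body": {
  "increments": "0.7 0 0 0 0;0.9 0 0 0 0;1 0 0 0 0;1 0 0 0 0;1 0 0 0 0"
}}

```text
t: 46.9
tool_pos: [0.5822, 0.2425, 0.1362]
orientation: [0.976, 2.986, 0.001]
force: [-0.1, 0.7, -0.2]
opening: 0.0201
gripper_force: 0.0
```

Request:
{"method": "arm_command", "body": {
  "increments": "1 0 0 0 0;1 0 0 0 0;1 0 0 0 0;1 0 0 0 0"
}}

```text
t: 47.3
tool_pos: [0.5825, 0.2426, 0.1361]
orientation: [0.976, 2.985, 0.001]
force: [4.2, 1.3, 1.1]
opening: 0.0172
gripper_force: 15.0
```

```bash
python3 - <<'E'
from h import *
s=robot.read_state(); print(s['tool_pos'],s['opening'],s['gripper_force'],s['force'])
p,_=tool()
for H in (HINGE,np.array([.471,.230])):
    d=p[:2]-H; print(np.degrees(np.arctan2(d[1],d[0])),np.linalg.norm(d))
a0=np.degrees(np.arctan2(*(p[:2]-HINGE)[::-1])); off=p[:2]-arc(a0); print(off)
go([(*(arc(a)+off),p[2],144) for a in np.arange(a0-7,-50,-7)])
E
```

```text
[0.58253673 0.24263379 0.13611073] 0.01722732396531261 15.000779181718826 [4.24102915 1.26302831 1.06300565]
5.8505181891949904 0.11413121445465145
6.4623612005756454 0.11224996556876965
[0.00112532 0.00011531]
[ -8.6 -10.8   0. ] turn -0.004
[-15.8 -22.5   0. ] turn -0.004
[-21.6 -35.1   0. ] turn -0.004
[-25.7 -48.3   0. ] turn -0.004
[-28.2 -61.8   0. ] turn -0.004
[-29.1 -75.6   0. ] turn -0.004
[-28.3 -89.4   0. ] turn -0.004
```

Request:
{"method": "arm_command", "body": {
  "increments": "1 -4 -5 0 0;1 -9 -11 0 0;1 -16 -22 0 0;1 -21 -35 0 0;1 -25 -48 0 0"
}}

```text
t: 47.8
tool_pos: [0.5747, 0.1886, 0.136]
orientation: [0.976, 2.984, 0.002]
force: [5.3, 1.9, -0.4]
opening: 0.0175
gripper_force: 15.0
```

Request:
{"method": "arm_command", "body": {
  "increments": "1 -3 -14 0 0;1 -4 -28 0 0;1 -3 -41 0 0;1 -3 -41 0 0;1 -3 -41 0 0"
}}

```text
t: 48.3
tool_pos: [0.552, 0.1535, 0.1357]
orientation: [0.977, 2.986, -0.002]
force: [0.7, -3.8, 2.6]
opening: 0.0177
gripper_force: 15.0
```

Request:
{"method": "arm_command", "body": {
  "increments": "1 0 0 0 0;1 0 0 0 0;1 0 0 0 0"
}}

```text
t: 48.6
tool_pos: [0.5525, 0.154, 0.1358]
orientation: [0.975, 2.986, -0.001]
force: [1.5, -5.3, 3.0]
opening: 0.0176
gripper_force: 15.0
```

```bash
python3 - <<'E'
from h import *
s=robot.read_state(); print(s['tool_pos'],s['opening'],s['gripper_force'],s['force'])
p,_=tool(); H=np.array([.470,.231]); d=p[:2]-H; a0=np.degrees(np.arctan2(d[1],d[0])); print(a0,np.linalg.norm(d))
A=lambda a:H+.113*np.array([np.cos(np.radians(a)),np.sin(np.radians(a))])
go([(*A(a),p[2],144) for a in np.append(np.arange(a0-6,-92,-6),[-94,-96])])
E
```

```text
[0.55251151 0.15396525 0.13576612] 0.01759964423517881 15.00084713101387 [ 1.53428481 -5.28468476  3.01950845]
-43.03397497129253 0.1128826922682502
[  1.9 -11.7   0. ] turn -0.003
[  5.1 -23.    0. ] turn -0.003
[  9.5 -34.    0. ] turn -0.003
[ 15.1 -44.5   0. ] turn -0.003
[ 21.7 -54.3   0. ] turn -0.003
[ 29.2 -63.4   0. ] turn -0.003
[ 37.7 -71.6   0. ] turn -0.003
[ 47.  -78.9   0. ] turn -0.003
[ 51.9 -82.2   0. ] turn -0.003
[ 55.3 -84.2   0. ] turn -0.003
```

Request:
{"method": "arm_command", "body": {
  "increments": "1 2 -12 0 0;1 5 -23 0 0;1 10 -34 0 0;1 15 -45 0 0;1 22 -54 0 0"
}}

```text
t: 49.1
tool_pos: [0.5018, 0.1237, 0.1355]
orientation: [-0.976, -2.986, -0.001]
force: [3.4, 1.1, -0.5]
opening: 0.0176
gripper_force: 15.0
```

Request:
{"method": "arm_command", "body": {
  "increments": "1 7 -9 0 0;1 16 -18 0 0;1 25 -25 0 0;1 29 -28 0 0;1 31 -29 0 0"
}}

```text
t: 49.6
tool_pos: [0.462, 0.1191, 0.1357]
orientation: [0.974, 2.982, 0.005]
force: [21.2, 3.6, -16.0]
opening: 0.0177
gripper_force: 15.0
```

Request:
{"method": "arm_command", "body": {
  "increments": "1 1 0 0 0;1 2 -1 0 0;1 2 -1 0 0;1 2 -1 0 0;1 2 -1 0 0"
}}

```text
t: 50.1
tool_pos: [0.4609, 0.1199, 0.1359]
orientation: [0.974, 2.981, 0.007]
force: [20.3, 5.9, -15.0]
opening: 0.0175
gripper_force: 15.0
```

```bash
python3 - <<'E'
from h import *
s=robot.read_state(); print(s['tool_pos'],s['opening'],s['gripper_force'],s['force'])
p,_=tool(); H=np.array([.470,.231]); d=p[:2]-H; a0=np.degrees(np.arctan2(d[1],d[0])); print(a0,np.linalg.norm(d))
E
```

```text
[0.46093727 0.11986329 0.13591026] 0.017539633321428494 14.992892816662788 [ 20.30720947   5.94353741 -15.02615109]
-94.66191179672336 0.1115056152406705
```

Request:
{"method": "arm_command", "body": {
  "increments": "0.9 0 0 0 0;0.7 0 0 0 0;0.55 0 0 0 0;0.55 0 0 0 0;0.55 0 0 -30 0"
}}

```text
t: 50.6
tool_pos: [0.4546, 0.1184, 0.1615]
orientation: [-0.973, -2.978, 0.006]
force: [-0.7, 0.0, 0.1]
opening: 0.0408
gripper_force: 0.0
```

Request:
{"method": "arm_command", "body": {
  "increments": "0.55 0 0 -40 0;0.55 0 0 -60 0;0.55 0 0 -60 0;0.55 0 0 -60 0;0.55 0 0 -60 0"
}}

```text
t: 51.1
tool_pos: [0.457, 0.1187, 0.2239]
orientation: [-0.975, -2.984, 0.002]
force: [-0.1, 0.2, 0.1]
opening: 0.0419
gripper_force: 0.0
```

Request:
{"method": "arm_command", "body": {
  "increments": "0.55 -40 -27 0 0;0.55 -80 -54 0 0;0.55 -120 -80 0 0;0.55 -160 -107 0 0;0.55 -170 -113 0 0"
}}

```text
t: 51.6
tool_pos: [0.5282, -0.0767, 0.2236]
orientation: [-0.981, -2.982, 0.002]
force: [0.5, -0.1, -0.2]
opening: 0.0418
gripper_force: 0.0
```

Request:
{"method": "arm_command", "body": {
  "increments": "0.55 -40 -27 0 0;0.55 -80 -54 0 0;0.55 -120 -80 0 0;0.55 -160 -107 0 0;0.55 -170 -113 0 0"
}}

```text
t: 52.1
tool_pos: [0.5984, -0.2678, 0.2229]
orientation: [-0.98, -2.982, 0.001]
force: [-0.6, 0.6, -0.1]
opening: 0.0417
gripper_force: 0.0
```

Request:
{"method": "arm_command", "body": {
  "increments": "0.55 0 0 0 0;0.55 0 0 40 0;0.55 0 0 75 0;0.55 0 0 75 0;0.55 0 0 75 0"
}}

```text
t: 52.6
tool_pos: [0.5983, -0.2623, 0.1503]
orientation: [-0.973, -2.984, -0.001]
force: [0.2, -1.2, 0.1]
opening: 0.042
gripper_force: 0.0
```

Request:
{"method": "arm_command", "body": {
  "increments": "0.55 0 0 0 0;0.55 0 0 0 0;0.55 0 0 0 0;0.55 0 0 0 0;0.55 0 0 0 0"
}}

```text
t: 53.1
tool_pos: [0.5991, -0.2645, 0.1512]
orientation: [0.976, 2.985, -0.0]
force: [-1.2, 0.2, -0.3]
opening: 0.0418
gripper_force: 0.0
```

```bash
python3 - <<'E'
from h import *
s=robot.read_state(); print(s['tool_pos'],s['opening'],s['force'])
im=robot.read_camera('wrist'); print(w2pix('wrist',[(.603,-.262,.074),(.603,-.262,.05)]))
t=robot.read_camera('top'); cv2.imwrite('pics/t4.png',t)
a=cv2.resize(im[130:260,170:350],(720,520),interpolation=cv2.INTER_CUBIC)
b=t[150:260,120:260]; b=cv2.resize(b,(420,330),interpolation=cv2.INTER_CUBIC)
cv2.imwrite('pics/w7.png',a); cv2.imwrite('pics/t4c.png',cv2.convertScaleAbs(cv2.resize(t[180:250,185:255],(560,560),interpolation=cv2.INTER_CUBIC),alpha=1.4))
go([(.603,-.262,.0785,144)])
E
```

```text
[ 0.59907558 -0.26452636  0.1512061 ] 0.04178983637934279 [-1.20268609  0.18276992 -0.26740119]
[[265.19654726 208.70506492]
 [264.72982211 200.46004907]]
[-1.8  4.4 72.3] turn -0.004
```

View pics/w7.png

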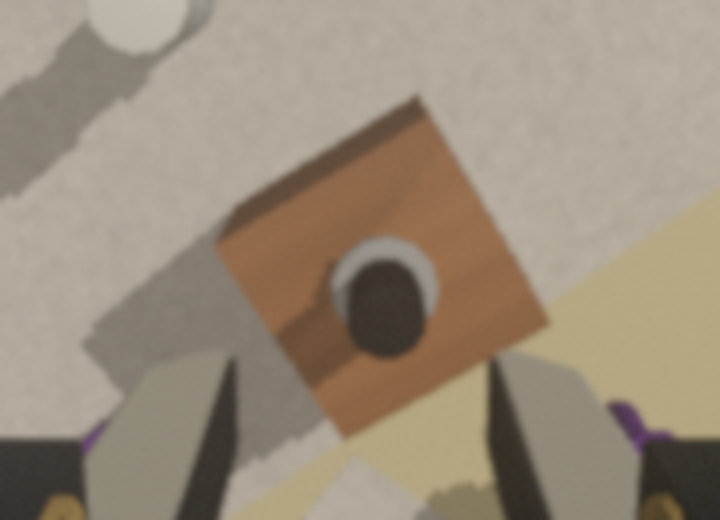

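View pics/t4c.png

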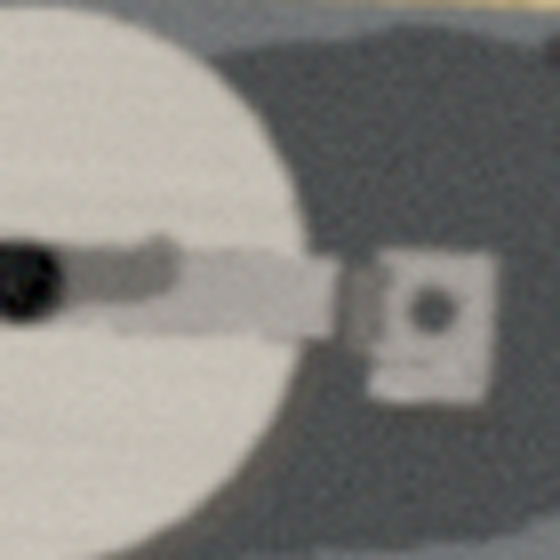

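The lid is shut with its lug in the fork, and the hole is at crop (434,308). The pin flange is at crop (384,287), within 1 mm of the prediction. I'll grip the pin.

Request:
{"method": "arm_command", "body": {
  "increments": "0.55 -2 5 0 0;0.55 -2 5 30 0;0.55 -2 5 60 0;0.55 -2 5 68 0;0.55 -2 5 68 0",
  "grip_force": 30
}}

```text
t: 53.7
tool_pos: [0.6023, -0.2607, 0.0807]
orientation: [-0.975, -2.982, -0.001]
force: [0.3, -0.4, -0.5]
opening: 0.042
gripper_force: 0.0
```

Request:
{"method": "arm_command", "body": {
  "increments": "0.55 0 0 0 0;0.55 0 0 0 0;0.55 0 0 0 0;0.55 0 0 0 0;0.55 0 0 0 0"
}}

```text
t: 54.2
tool_pos: [0.6038, -0.2617, 0.0833]
orientation: [0.976, 2.985, -0.0]
force: [-0.1, -0.3, -0.5]
opening: 0.0419
gripper_force: 0.0
```

```bash
python3 - <<'E'
from h import *
s=robot.read_state(); print(s['tool_pos'],s['opening'],s['force'])
print('fork top',pix2w('top',[(434.5/8-.5+185,308.5/8-.5+180)],.09))
im=robot.read_camera('wrist'); cv2.imwrite('pics/w8.png',im)
g=im.max(2)[150:245,225:300]; m=(g<70).astype(np.uint8); n,l,st,ce=cv2.connectedComponentsWithStats(m)
for i in range(1,n):
    if st[i,4]>100: print(st[i]+[225,150,0,0,0])
print(w2pix('wrist',[(.603,-.262,.074)]))
go([(.603,-.262,.0785,144)])
E
```

```text
[ 0.60377345 -0.26165388  0.08331972] 0.041917865703109965 [-0.11471988 -0.27920643 -0.52725279]
fork top [[ 0.45335612 -0.0013024   0.09      ]]
[247 220  28  25 572]
[292 222   8  23 111]
[[259.00245957 241.50107402]]
[ 0.3 -0.6  4.6] turn -0.004
```

Request:
{"method": "arm_command", "body": {
  "increments": "0.55 0 0 4 0;0.55 0 0 4 0;0.7 0 0 4 0;0.8 0 0 4 0;0.9 0 0 4 0"
}}

```text
t: 54.75
tool_pos: [0.6035, -0.2615, 0.0787]
orientation: [0.976, 2.986, 0.0]
force: [-0.4, 0.2, 0.6]
opening: 0.0227
gripper_force: 0.0
```

Request:
{"method": "arm_command", "body": {
  "increments": "1 0 0 0 0;1 0 0 0 0;1 0 0 0 0;1 0 0 0 0;1 0 0 0 0"
}}

```text
t: 55.25
tool_pos: [0.6035, -0.2615, 0.0787]
orientation: [0.976, 2.986, -0.0]
force: [0.0, 0.0, -0.2]
opening: 0.0176
gripper_force: 30.0
```

```bash
python3 - <<'E'
from h import *
s=robot.read_state(); print(s['tool_pos'],s['opening'],s['gripper_force'],s['force'])
go([(*s['tool_pos'][:2],.19,144),(.4532,-.0005,.19,144)])
E
```

```text
[ 0.60352089 -0.26151165  0.07873187] 0.017596805089878202 29.999979436397552 [ 0.01117216  0.03529406 -0.2393512 ]
[   0.     0.  -111.3] turn -0.004
[ 275.5  121.8 -111.3] turn -0.004
```

Request:
{"method": "arm_command", "body": {
  "increments": "1 0 0 -10 0;1 0 0 -35 0;1 0 0 -60 0;1 0 0 -90 0;1 0 0 -112 0"
}}

```text
t: 55.75
tool_pos: [0.6039, -0.2618, 0.1937]
orientation: [0.975, 2.984, -0.001]
force: [0.4, -0.5, -0.2]
opening: 0.0174
gripper_force: 30.0
```

Request:
{"method": "arm_command", "body": {
  "increments": "1 20 9 0 0;1 50 22 0 0;1 85 38 0 0;1 120 53 0 0;1 155 69 0 0"
}}

```text
t: 56.25
tool_pos: [0.5183, -0.1133, 0.1913]
orientation: [0.976, 2.985, 0.0]
force: [0.1, 0.2, -0.6]
opening: 0.0171
gripper_force: 30.0
```

Request:
{"method": "arm_command", "body": {
  "increments": "1 35 15 0 0;1 70 31 0 0;1 100 44 0 0;1 121 53 0 0;1 121 53 0 0"
}}

```text
t: 56.75
tool_pos: [0.4518, 0.002, 0.1915]
orientation: [0.972, 2.987, 0.001]
force: [-0.4, -1.0, -0.2]
opening: 0.0171
gripper_force: 30.0
```

Request:
{"method": "arm_command", "body": {
  "increments": "1 0 0 0 0;1 0 0 0 0;1 0 0 0 0;1 0 0 0 0;1 0 0 0 0"
}}

```text
t: 57.25
tool_pos: [0.4529, -0.0005, 0.1906]
orientation: [-0.977, -2.985, 0.0]
force: [-0.6, 0.2, -1.6]
opening: 0.0171
gripper_force: 30.0
```

Request:
{"method": "arm_command", "body": {
  "increments": "1 0 0 0 0;1 0 0 0 0;1 0 0 0 0"
}}

```text
t: 57.55
tool_pos: [0.4528, -0.0001, 0.1906]
orientation: [-0.976, -2.986, 0.0]
force: [-1.0, 0.1, -0.9]
opening: 0.0173
gripper_force: 30.0
```

```bash
python3 - <<'E'
from h import *
s=robot.read_state(); print(s['tool_pos'],s['opening'],s['gripper_force'],s['force'])
go([(.4532,-.0005,.175,144)])
im=robot.read_camera('wrist'); cv2.imwrite('pics/w9.png',im)
cv2.imwrite('pics/w9c.png',cv2.resize(im[120:260,170:350],(720,560),interpolation=cv2.INTER_CUBIC))
print(w2pix('wrist',[(.4532,-.0005,.09),(.4526,.0011,.09)]))
p=s['tool_pos']; print(w2pix('wrist',[(p[0],p[1],p[2]-.0747)]))
t=robot.read_camera('side'); cv2.imwrite('pics/s9.png',t); print(w2pix('side',[(.4532,-.0005,.09),(p[0],p[1],p[2]-.0327)]))
E
```

```text
[ 4.52812507e-01 -8.15995116e-05  1.90649510e-01] 0.01733242176804497 29.999839067459106 [-1.00078361  0.08001516 -0.86392416]
[-0.6 -0.1 15.6] turn -0.004
[[259.98602214 199.37882987]
 [260.97541119 197.93391622]]
[[260.09864352 207.63937928]]
[[227.76299038 192.22908487]
 [226.81608868 170.13499975]]
```

View pics/w9c.png

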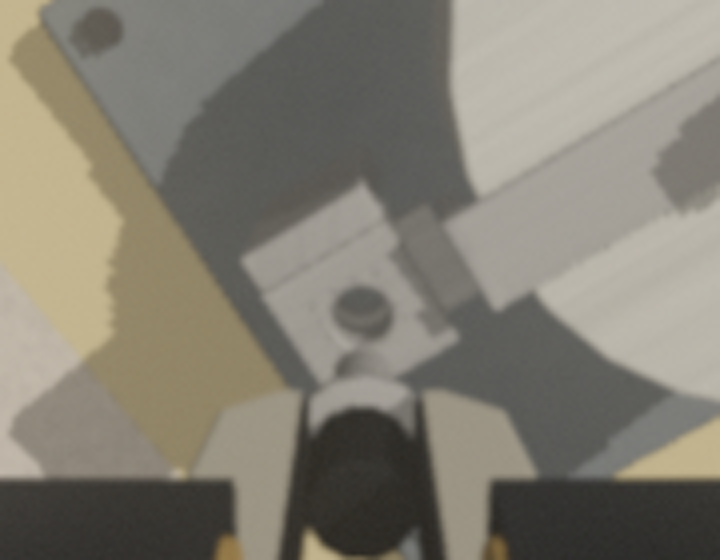

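The hole is at full px (260.1,197.6). The tip sits just below it at about (260,209). I'll zoom in to measure the pin's offset along tool x.

```bash
python3 - <<'E'
from h import *
im=cv2.imread('pics/w9.png')[185:260,235:287]
cv2.imwrite('pics/w9z.png',cv2.convertScaleAbs(cv2.resize(im,None,fx=8,fy=8,interpolation=cv2.INTER_CUBIC),alpha=1.6))
m=robot.camera_model('wrist'); p,R=tool(); tx=R[:,0]
t=np.linspace(0,2*np.pi,60); C=lambda z,r,dx:w2pix('wrist',[p+tx*dx+np.array([r*np.cos(a),r*np.sin(a),z]) for a in t],m)
for dx in(-.003,0,.003):
    for nm,z,r in(('tip',-.0747,.0025),('taper',-.0667,.006),('flangetop',-.0287,.013),('flangebot',-.0327,.013),('griptop',-.0047,.009)):
        u=C(z,r,dx); print(dx,nm,'rows',u[:,1].min().round(1),u[:,1].max().round(1),'cols',u[:,0].min().round(1),u[:,0].max().round(1))
E
```

```text
-0.003 tip rows 208.2 213.7 cols 257.2 263.0
-0.003 taper rows 207.3 221.0 cols 252.9 267.4
-0.003 flangetop rows 215.6 250.3 cols 241.3 279.0
-0.003 flangebot rows 213.5 247.6 cols 241.7 278.6
-0.003 griptop rows 236.1 263.0 cols 245.2 275.0
0 tip rows 204.9 210.4 cols 257.2 263.0
0 taper rows 203.9 217.6 cols 252.8 267.4
0 flangetop rows 211.4 246.4 cols 241.2 279.0
0 flangebot rows 209.4 243.8 cols 241.6 278.7
0 griptop rows 231.4 258.6 cols 245.1 275.1
0.003 tip rows 201.5 207.1 cols 257.2 263.1
0.003 taper rows 200.3 214.2 cols 252.8 267.4
0.003 flangetop rows 207.1 242.5 cols 241.1 279.1
0.003 flangebot rows 205.3 240.0 cols 241.5 278.7
0.003 griptop rows 226.7 254.2 cols 245.0 275.2
```

View pics/w9z.png

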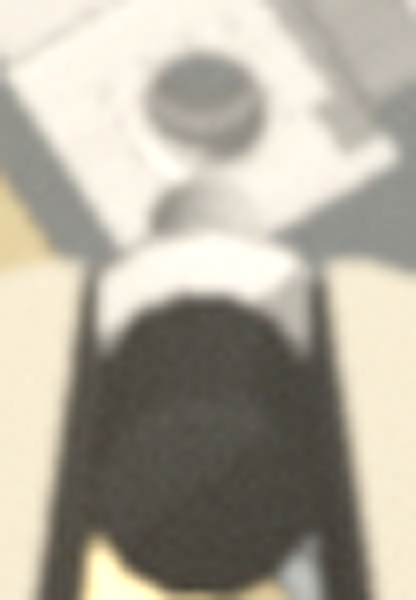

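I've used my 14 views, so I'll finish the insertion by force feedback. The tip's taper gives about ±4.7 mm of capture.

Request:
{"method": "arm_command", "body": {
  "increments": "1 2 0 6 0;1 2 0 12 0;1 2 0 18 0;1 2 0 18 0;1 2 0 18 0"
}}

```text
t: 58.15
tool_pos: [0.451, 0.0012, 0.1723]
orientation: [-0.976, -2.985, 0.0]
force: [0.4, 0.5, -0.8]
opening: 0.017
gripper_force: 30.0
```

Request:
{"method": "arm_command", "body": {
  "increments": "1 0 0 0 0;1 0 0 0 0;1 0 0 0 0;1 0 0 0 0;1 0 0 0 0"
}}

```text
t: 58.65
tool_pos: [0.4513, 0.0011, 0.1728]
orientation: [0.976, 2.986, 0.0]
force: [-0.8, -1.0, -1.3]
opening: 0.0177
gripper_force: 30.0
```

```bash
python3 - <<'E'
from h import *
s=robot.read_state(); print(s['tool_pos'],s['force'])
im=robot.read_camera('wrist'); g=cv2.cvtColor(im,cv2.COLOR_BGR2GRAY); cv2.imwrite('pics/w10.png',im)
p=s['tool_pos']; print('tip pred',w2pix('wrist',[(p[0],p[1],p[2]-.0747)]),'hole',w2pix('wrist',[(.4532,-.0005,.09)]))
print('cols 246..274, rows 184..222')
for r in range(184,222): print(r,' '.join('%3d'%v for v in g[r,244:278:1]))
E
```

```text
[0.45126429 0.00110778 0.17276397] [-0.80136806 -1.011035   -1.3023485 ]
tip pred [[260.11752829 207.65762535]] hole [[259.94302965 207.41170282]]
cols 246..274, rows 184..222
184 155 157 157 157 157 158 156 156 155 155 157 157 158 157 155 151 146 144 148 153 157 159 158 153 142 128 119 116 117 116 116 117 118 118
185 154 156 157 156 156 158 157 156 155 155 157 156 155 154 151 149 147 151 156 158 159 158 156 155 150 137 124 117 116 116 117 119 119 119
186 155 156 157 157 156 157 157 155 155 154 154 152 147 147 148 153 156 157 159 158 157 157 155 156 154 147 131 117 116 116 119 119 120 120
187 155 155 157 156 157 157 157 154 154 152 150 145 143 148 154 157 158 158 157 157 156 157 157 157 155 150 131 113 114 119 119 120 119 119
188 154 156 155 156 157 157 156 153 150 149 148 148 151 156 158 158 158 156 157 156 157 156 157 155 151 142 123 108 109 115 119 118 119 119
189 154 154 156 155 156 154 151 145 144 148 153 156 157 158 158 156 156 157 156 158 157 156 154 147 137 129 117 106 106 113 117 119 118 120
190 154 154 155 155 152 150 145 143 147 153 157 159 159 157 157 156 157 157 157 156 
[... 3695 characters left out ...]

217 125 121 114 110 111 118 129 142 153 158 161 161 160 161 161 162 161 161 162 163 163 162 162 163 163 162 162 158 155 154 153 152 152 152
218 136 125 111 110 119 133 146 153 158 159 160 160 160 160 160 161 162 162 161 162 161 162 161 162 162 163 163 163 157 152 148 146 148 150
219 138 119 101 112 133 148 155 156 157 158 159 160 160 159 160 160 160 161 161 161 161 161 161 161 160 159 159 162 160 147 131 128 140 148
220 135 108  90 119 145 155 157 157 156 158 157 157 154 150 149 153 154 154 154 155 157 159 161 161 158 150 145 152 155 137 104 104 131 147
221 131 101  85 121 147 155 156 156 156 154 150 142 133 122 119 124 124 124 125 127 137 149 154 154 148 135 128 135 143 125  85  88 125 146
```

Request:
{"method": "arm_command", "body": {
  "increments": "1 1 0 0 0;1 1 0 4 0;1 1 0 8 0;1 1 0 12 0;1 1 0 14 0"
}}

```text
t: 59.2
tool_pos: [0.45, 0.0018, 0.1579]
orientation: [-0.976, -2.985, 0.0]
force: [0.6, 0.1, 1.0]
opening: 0.0174
gripper_force: 30.0
```

Request:
{"method": "arm_command", "body": {
  "increments": "1 0 0 0 0;1 0 0 0 0;1 0 0 0 0;1 0 0 0 0;1 0 0 0 0"
}}

```text
t: 59.7
tool_pos: [0.4505, 0.0017, 0.1589]
orientation: [0.976, 2.986, 0.0]
force: [-0.3, 0.3, -0.2]
opening: 0.0175
gripper_force: 30.0
```

Request:
{"method": "arm_command", "body": {
  "increments": "1 0 0 2 0;1 0 0 4 0;1 0 0 4 0;1 0 0 4 0;1 0 0 4 0"
}}

```text
t: 60.2
tool_pos: [0.4504, 0.0017, 0.1547]
orientation: [-0.976, -2.986, 0.0]
force: [0.6, 0.0, -0.5]
opening: 0.0174
gripper_force: 30.0
```

Request:
{"method": "arm_command", "body": {
  "increments": "1 0 0 2 0;1 0 0 4 0;1 0 0 6 0;1 0 0 6 0;1 0 0 6 0"
}}

```text
t: 60.7
tool_pos: [0.4503, 0.0017, 0.1486]
orientation: [-0.976, -2.986, 0.0]
force: [0.4, -0.7, -1.2]
opening: 0.0173
gripper_force: 30.0
```

Request:
{"method": "arm_command", "body": {
  "increments": "1 0 0 2 0;1 0 0 4 0;1 0 0 6 0;1 0 0 6 0;1 0 0 6 0"
}}

```text
t: 61.2
tool_pos: [0.4503, 0.0017, 0.1426]
orientation: [-0.976, -2.986, 0.0]
force: [0.5, -0.7, -1.6]
opening: 0.0173
gripper_force: 30.0
```

Request:
{"method": "arm_command", "body": {
  "increments": "1 0 0 2 0;1 0 0 4 0;1 0 0 6 0;1 0 0 6 0;1 0 0 6 0"
}}

```text
t: 61.7
tool_pos: [0.4503, 0.0017, 0.1366]
orientation: [-0.976, -2.986, 0.0]
force: [-0.4, 0.9, -0.5]
opening: 0.017
gripper_force: 30.0
```

Request:
{"method": "arm_command", "body": {
  "increments": "1 0 0 2 0;1 0 0 4 0;1 0 0 6 0;1 0 0 6 0;1 0 0 6 0"
}}

```text
t: 62.2
tool_pos: [0.4503, 0.0017, 0.1306]
orientation: [-0.976, -2.986, 0.0]
force: [-0.2, 0.1, -0.5]
opening: 0.0172
gripper_force: 30.0
```

Request:
{"method": "arm_command", "body": {
  "increments": "1 0 0 2 0;1 0 0 4 0;1 0 0 6 0;1 0 0 6 0;1 0 0 6 0"
}}

```text
t: 62.7
tool_pos: [0.4503, 0.0017, 0.1246]
orientation: [-0.976, -2.986, 0.0]
force: [0.2, 0.3, 0.5]
opening: 0.0174
gripper_force: 30.0
```

Request:
{"method": "arm_command", "body": {
  "increments": "1 0 0 1 0;1 0 0 2 0;1 0 0 2 0;1 0 0 2 0;1 0 0 2 0"
}}

```text
t: 63.2
tool_pos: [0.4504, 0.0017, 0.1227]
orientation: [0.976, 2.986, 0.0]
force: [-0.4, 0.4, -0.2]
opening: 0.0172
gripper_force: 30.0
```

Request:
{"method": "arm_command", "body": {
  "increments": "1 0 0 0.5 0;1 0 0 1 0;1 0 0 1 0;1 0 0 1 0"
}}

```text
t: 63.6
tool_pos: [0.4505, 0.0017, 0.1226]
orientation: [0.976, 2.986, -0.0]
force: [-5.8, 0.8, 7.8]
opening: 0.0176
gripper_force: 30.0
```

The head has contacted the fork at the expected height. I'll let go, rise and check.

Request:
{"method": "arm_command", "body": {
  "increments": "0.9 0 0 0 0;0.7 0 0 0 0;0.55 0 0 0 0;0.5 0 0 0 0;0.5 0 0 0 0"
}}

```text
t: 64.1
tool_pos: [0.45, -0.0017, 0.1216]
orientation: [0.976, 2.985, -0.011]
force: [-6.4, -22.7, 3.8]
opening: 0.0435
gripper_force: 9.9
```

Request:
{"method": "arm_command", "body": {
  "increments": "0.5 0 0 -15 0;0.5 0 0 -40 0;0.5 0 0 -80 0;0.5 0 0 -80 0;0.5 0 0 -80 0"
}}

```text
t: 64.6
tool_pos: [0.4512, 0.0017, 0.2027]
orientation: [0.975, 2.984, 0.001]
force: [-0.8, 0.5, -0.1]
opening: 0.0463
gripper_force: 0.0
```

Request:
{"method": "arm_command", "body": {
  "increments": "0.5 -45 -10 0 0;0.5 -90 -20 0 0;0.5 -130 -30 0 0;0.5 -130 -30 0 0;0.5 -130 -30 0 0"
}}

```text
t: 65.1
tool_pos: [0.5367, -0.0996, 0.1992]
orientation: [-0.977, -2.981, -0.0]
force: [-0.6, -0.3, 1.0]
opening: 0.0466
gripper_force: 0.0
```

Request:
{"method": "arm_command", "body": {
  "increments": "0.5 0 0 0 0;0.5 0 0 0 0;0.5 0 0 0 0;0.5 0 0 0 0"
}}

```text
t: 65.5
tool_pos: [0.5375, -0.0987, 0.2021]
orientation: [0.975, 2.986, 0.0]
force: [-0.0, -0.8, 1.0]
opening: 0.0467
gripper_force: 0.0
```

```bash
python3 - <<'E'
from h import *
s=robot.read_state(); print(s['t'],s['tool_pos'],s['opening'],s['force'])
t=np.linspace(0,2*np.pi,40)
for c in('top','side','wrist'):
    im=robot.read_camera(c); cv2.imwrite(f'pics/f_{c}.png',im); g=im.max(2)
    for nm,P,z0,z1 in(('pin',(.4527,.0005),.094,.118),('knob',(.461,.1185),.102,.132)):
        u=w2pix(c,[(P[0]+.009*np.cos(a),P[1]+.009*np.sin(a),z) for a in t for z in(z0,z1)])
        if u.min()<15 or u[:,0].max()>495 or u[:,1].max()>370: continue
        a,b=np.floor(u.min(0)-10).astype(int),np.ceil(u.max(0)+10).astype(int)
        m=(g[a[1]:b[1],a[0]:b[0]]<75).astype(np.uint8); n,l,st,ce=cv2.connectedComponentsWithStats(m)
        if n<2: print(c,nm,'none');continue
        i=1+np.argmax(st[1:,4]); x,y,w,h,_=st[i]; print(c,nm,'obs',x+a[0],y+a[1],x+a[0]+w,y+a[1]+h,'pred',u.min(0).round(1),u.max(0).round(1))
E
```

```text
65.5 [ 0.53747943 -0.0987137   0.20210014] 0.04671153887380488 [-0.04301024 -0.75926446  0.98257777]
top pin obs 223 202 252 227 pred [233.5 212.8] [241.8 221.9]
top knob obs 182 209 197 220 pred [180.8 209.6] [190.8 219.3]
side pin obs 225 183 234 194 pred [223.5 181. ] [231. 193.]
side knob obs 220 152 227 166 pred [217.1 150.8] [224.3 163.8]
wrist pin obs 286 39 310 67 pred [284.8  34.3] [310.9  65.4]
```

```bash
python3 -c "
from plant import robot
print(robot.close_job())"
```

```text
the job is handed in; nothing more can be done
None
```

I handed the job in at about 65 s: all five urchins are in the pot, the lid is swung shut, and the pin is pushed down until its head met the fork. The gripper is clear of everything. No verdict came back. The final check was by camera measurements and force readings only. As I let go of the pin, the arm briefly felt about 23 N (limit 40 N), probably a finger against the lid arm, and the lid and pin still measured in place afterwards.

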